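# Refit the washed tube blocks in the heated shaker

### The job

The heated shaker's aluminium tube blocks have been washed and stand on end, bores facing the front, in the trough of the steel draining tray; without lifting a block that stands on end (they are slippery), push high on its bored face so that the edge of the tray's raised rubber pad stops its foot and it tips over onto the pad, bores up. Then set every block, bores up, fully down in a well of its own in the shaker and swing that well's locking lever fully shut over it, first swinging open a lever that is in the way. Do not push the other things on the counter out of their places.

Things in the scene. Friction and masses are not known exactly. Their poses are not given: they have to be found in the camera images.
- shaker: Heated shaker, 4 kg, standing loose on rubber feet: low white housing, 300 wide (y), 210 deep (x), 60 mm high to its aluminium deck with three wells; control panel on its -x side, reaching 122 mm in front of the origin, below the deck. Origin: on the counter under the middle of the middle well; x from control panel to back, y along the row of wells, z up.
- well_1 (a point): Middle of the floor of the first well (y = -98 mm in the shaker), axes as the shaker's. Each well: a pocket 114 (x) by 58 (y) mm, 14 mm deep, floor 46 and deck 60 mm above the counter. A block goes in either way round; seated, its top is 94 mm above the counter; if not fully down it stops the lever's arm.
- well_2 (a point): The same for the middle well (y = 0).
- well_3 (a point): The same for the third well (y = +98 mm).
- lever_1 (a joint): Level-swinging locking lever of well_1: 0 rad = shut, its arm pointing to the shaker's +y over the block's back half; grows clockwise seen from above; 1.57 = pointing to +x, 1.75 = end stop. Well free for a block above 1.4. Pivot: a post 8 mm in radius, 28 mm to +x and 42 mm to -y of the well's middle. Arm 13 mm wide, 52 mm long, 96 to 104 mm above the counter. Stiff (1.2 N), stays put.
- lever_1_knob (a point): Knob at the end of lever_1: an upright black cylinder, 14 mm in diameter, on the arm, 44 mm from the post's axis, from 103 to 124 mm above the counter; the point lies on its axis, 114 mm above the counter. It can be pushed sideways or pinched from above.
- lever_2 (a joint): Locking lever of well_2, like lever_1.
- lever_2_knob (a point): Knob of lever_2.
- lever_3 (a joint): Locking lever of well_3, like lever_1.
- lever_3_knob (a point): Knob of lever_3.
- drain_tray: Steel draining tray, fixed, 220 (x) by 280 (y) mm, origin on the counter, x away from its front, z up. x = -115 to -5 mm: trough, a wet slippery floor 4 mm above the counter, open at the front; blocks stand in it. x = -5 to +101 mm: flat rubber pad, top 16 mm above the counter; its front edge at x = -5 mm is the 12 mm step that stops a block's foot. Rims 13 mm high at the pad's sides (y = +-138 mm) and back.
- block_1: Aluminium tube block, 108 x 54 x 48 mm, 0.3 to 0.6 kg, 18 bores of 11 mm. Origin: middle of the end it stands on at first. z: along the 108 mm, up while it stands; y: along the 54 mm; x: along the 48 mm, out of the bored face (at first roughly towards the tray's front). Two or three blocks are there, in any order.
- block_1_mid (a point): Centre of block_1, 54 mm along its z from its origin.
- block_2: As block_1, with 8 bores of 17 mm.
- block_2_mid (a point): Centre of block_2.
- block_3: As block_1, with 3 bores of 28 mm.
- block_3_mid (a point): Centre of block_3.
- sample_cup: Sample cup with green lid, 48 mm across, 66 high; origin under its middle. Leave alone.
- tally: Grey tally counter, 45 x 64 x 27 mm. Leave alone.
- tin: Small steel tin, 32 mm across, 33 high. Leave alone.
- squeeze_bottle: White reagent bottle with red cap, 60 mm across, 165 high. Leave alone.
- stain: Brown stain bottle, 42 mm across, 88 high. Leave alone.
Not all that is in view belongs to the job. Leave any orange look-alike of the block_2 alone.

How it is judged:
By the outcome, as a careful person would: the job done as asked, in the order asked, and still so for the second after the job is handed in, with the robot touching nothing.
Of block_1, block_2, block_3 only 2 to 3 are there at a start; the rules pass over those that are not, and their reading is None.
At some moment in a run one of shaker may be knocked a few centimetres aside while the robot is not near it.
Once in a run the grip may slacken for a moment while it holds something.
It also fails if it takes over 210 s, if anything falls off the work surface, if the arm or the gripper's body presses on something with over 40 N, if the wrist force passes 120 N, or if a joint passes its speed limit or range.

### The arm

A 7-joint arm with a two-finger parallel gripper is mounted at the origin on a cart in front of the work surface, level with it; the furniture and walls round the work are solid. World frame = base frame: x ahead of the robot, y to its left, z up, the work surface at z = 0. Lengths are in m, angles in rad, forces in N, time in s.
With the tool pointing down it reaches from about 0.425 to 1.025 m from the base axis. Payload 3.6 kg.
Tool frame: the origin (TCP) lies midway between the tips of the shut fingers; the grasp point (between the pads) lies 19 mm behind it (manip.grasp_offset is the z of the grasp point in the tool frame, in m); z points along the fingers, y is the line along which they close (so a half turn about z gives the same grasp; the last joint's range is limited). The gripper opens to 85 mm and grips with 20 to 120 N. Pads are 22 mm wide; open, the fingers measure 114 mm over their backs; the gripper's body (76 mm by 85 mm) begins 54 mm behind the grasp point. The pads swing forward as they close: fully open they stand 13 mm farther back than shut.
Start: joints at [-1.365, 0.591, 0.048, 1.609, -0.033, 0.943, -0.034], TCP at [0.213, 0.693, 0.231] pointing down, gripper open.
Joint ranges: [-2.69, 2.69], [-0.47, 2.24], [-1.27, 1.36], [0.19, 2.51], [-1.53, 4.68], [0.08, 2.07], [-3.09, 3.09]. Speed limits (rad/s): [2.57, 2.57, 3.14, 3.14, 3.14, 3.14, 3.14].

### API

Orientations are given as a unit quaternion [w, x, y, z].
In Python, from station import telemetry, viewer, manip gives the robot as it stands.
- The arm moves only by the shell command python3 -m crank 'ROWS' [FORCE]. ROWS is JSON, a list of rows, each a list of 3 entries, a list of its own where there are three numbers: the shift along the tool's x, y, z scaled (see below), then the turn about the tool's z scaled (see below), then the gripper command: -1 is fully open, 1 is shut, values between are in proportion. A call has 1 to 8 rows; each row is the pose to reach, as a shift and turn from the pose commanded when the call began, along the tool's axes at that moment; what a row does not reach only later rows make up. The controller multiplies each number of a shift by 200 mm and each number of a turn by pi/2 rad. A row lasts 1/8 s, in which the tool goes at most 62.5 mm and 10.7 degrees, less where a joint would pass 70% of its speed; a pose out of reach is approached as far as the arm can. A call with a number of a shift or a turn outside -1 to 1 is refused whole. A call with a gripper value outside its range is refused whole. The fingers move at their own pace and stop on an object; FORCE is the grip in N (left out, the last holds). Time passes only in rows, so rows that repeat a pose let the fingers close. It gives the time, the measured TCP pose, the force, the opening and the grip force at its end, in the units of the state.
- telemetry.read_state(): the state, without advancing time (a new reading comes with each control period).
- viewer.get_image(name): name is "scene" or "top"; returns the picture (420x560x3 uint8, red, green, blue); there is no depth.
- viewer.calibration(name): a dict with "fx", "fy", "cx", "cy" (pixels), "extrinsics" (4x4, takes a point from camera to world coordinates). Camera axes: x right, y up, looking along -z (the intrinsics and any distortion apply to the point x, -y, -z); pixel columns grow to the right and rows downward; lengths in m; the calibration is good to about 2 mm. A picture is of the moment at which its call begins. calibration takes no time and is no camera call.
- manip.finish_job(): hands the job in; it is judged then, once.
Trained networks look in the newest picture that a camera, given by its name, has taken for a name from the list of things; names that differ only in an ending like _2 or _b are one class to them, and where a whole thing is asked for, a point or a joint stands for the part that bears it (a point fixed in the world has none). Each returns a list of dicts, best first, with "conf" (0 to 1); they miss things now and then, are a little off and sometimes report something else, mostly with a low value. They report only what shows in the picture. A call takes as long as a camera call. They do not tell look-alikes from the thing itself.
- viewer.search_frame(camera, label): "at" ([column, row] in pixels, amid what is visible of it).
- viewer.silhouettes(camera, label): "region" (420x560 bool, what is visible of it) and "at" ([column, row] in pixels, amid what is visible of it).
- viewer.pinpoint(camera, label): "at" ([column, row] in pixels: a listed point, or the origin of a listed thing).
The state is a dict: "t": time; "joint_positions": joint angles; "qvel": joint speeds; "joint_efforts": joint torques, N m; "position": TCP position; "ee_rot": TCP orientation; "contact_force": force on the tool from outside, world axes, zero at the start; "torque": the same for the moment, N m; "width": finger opening in m; "gripper_force": force on a finger pad.
Only numpy, scipy, OpenCV 4.12 (cv2) and the standard library are available. Lean on these libraries where they do the work, as an engineer would, in place of code of your own. Each camera call takes 0.05 s, during which the arm holds its last target. There are 200 camera calls.

## Working session

There is one attempt and no reset: what is moved stays moved. The work goes in short steps, Python scripts to look and compute and a shell command to move; the robot and the scene stay as the last step left them, time stands still between calls to the robot, and variables do not carry over. Pictures are saved under pics/ and viewed, at most 14 in all, crops included, and the job is handed in when it is done.

```bash
mkdir -p pics; ls; cat > look.py <<'E'
import numpy as np,cv2
from station import telemetry,viewer,manip
def shot(n,f):
    im=viewer.get_image(n); cv2.imwrite('pics/'+f,im[:,:,::-1]); return im
E
python3 - <<'E'
from look import *
for n in('scene','top'):
    shot(n,n+'0.png'); c=viewer.calibration(n); print(n,{k:(np.round(v,3).tolist()) for k,v in c.items() if not isinstance(v,str)})
s=telemetry.read_state(); print(s)
a=cv2.imread('pics/scene0.png');b=cv2.imread('pics/top0.png')
print(manip.grasp_offset)
E
```

```text
pics
scene {'fx': 488.505, 'fy': 488.505, 'cx': 276.18, 'cy': 203.957, 'extrinsics': [[-0.93, 0.29, -0.227, 0.2], [-0.368, -0.754, 0.544, 0.682], [-0.014, 0.589, 0.808, 1.3], [0.0, 0.0, 0.0, 1.0]]}
top {'fx': 479.263, 'fy': 479.263, 'cx': 282.244, 'cy': 212.977, 'extrinsics': [[-0.025, 0.991, -0.129, 0.339], [-1.0, -0.024, 0.006, -0.091], [0.003, 0.129, 0.992, 1.508], [0.0, 0.0, 0.0, 1.0]]}
{'t': 0.1, 'joint_positions': array([-1.36548979,  0.59203203,  0.04830867,  1.60974467, -0.03331249,
        0.94268464, -0.03366282]), 'qvel': array([-1.12748702e-03, -8.33548104e-04, -1.03864495e-03, -3.16027718e-03,
        7.75159811e-04, -1.26180376e-04, -4.76909169e-05]), 'joint_efforts': array([ 4.58900729e-03, -5.49998438e+01,  1.55296192e+00, -1.98826844e+01,
        9.68548120e-03,  3.80065656e-03, -1.04497326e-05]), 'position': array([0.21319076, 0.69214084, 0.23023302]), 'ee_rot': array([-9.96539640e-05,  1.48796013e-01,  9.88867373e-01, -1.02698490e-03]), 'contact_force': array([-0.80535957, -0.18398604, -0.73718995]), 'torque': array([-0.05493572,  0.01124664, -0.02370686]), 'gripper_force': 0.0, 'width': 0.08516181964702446}
-0.0187
```

View pics/scene0.png

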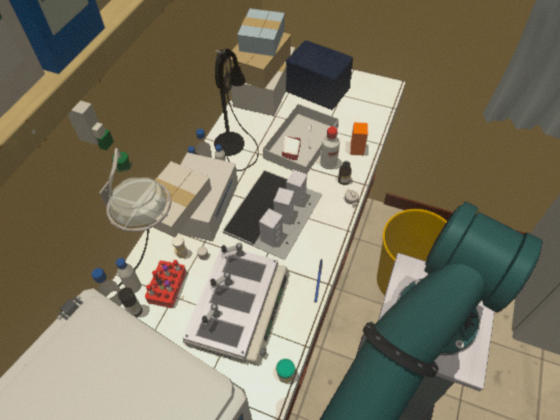

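View pics/top0.png

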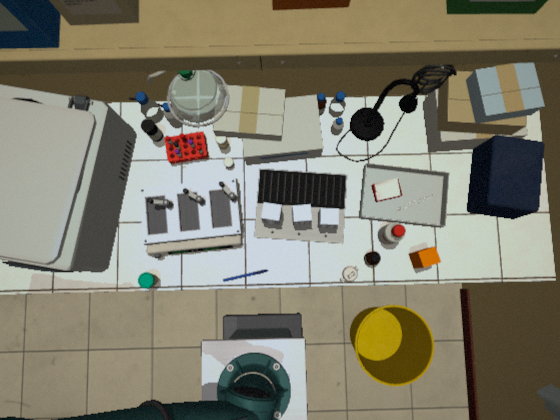

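The top view shows three standing blocks at about (271,214), (302,214) and (329,216) in the tray. The shaker is at (193,215) with lever knobs at (165,203), (200,198) and (234,195). The orange look-alike is at (425,258), well away from the tray. Next I'll measure.

```bash
cat >> look.py <<'E'
C={n:viewer.calibration(n) for n in('scene','top')}
def ray(n,p):
    c=C[n];E=np.array(c['extrinsics']);d=np.array([(p[0]-c['cx'])/c['fx'],-(p[1]-c['cy'])/c['fy'],-1.])
    return E[:3,3],E[:3,:3]@d
def onz(n,p,z):
    o,d=ray(n,p);return o+d*(z-o[2])/d[2]
def tri(p,q):
    (o,d),(a,b)=ray('scene',p),ray('top',q);A=np.stack([d,-b],1)
    s=np.linalg.lstsq(A,a-o,rcond=None)[0];u,v=o+d*s[0],a+b*s[1]
    return (u+v)/2,np.linalg.norm(u-v)
def proj(n,P):
    c=C[n];E=np.array(c['extrinsics']);q=E[:3,:3].T@(np.array(P)-E[:3,3])
    return np.array([c['cx']-c['fx']*q[0]/q[2],c['cy']+c['fy']*q[1]/q[2]])
def both(label,cf=.3,tol=.012):
    A,B=[[(r['conf'],r['at']) for r in viewer.pinpoint(n,label) if r['conf']>cf] for n in('scene','top')]
    out=[]
    for a in A:
        for b in B:
            P,e=tri(a[1],b[1])
            if e<tol: out.append((np.round(P,4),round(e,4),round(a[0],2),round(b[0],2),np.round(b[1],1)))
    return out
E
python3 - <<'E'
from look import *
viewer.get_image('scene');viewer.get_image('top')
print(viewer.calibration('top').keys())
for l in('shaker','well_1','lever_1_knob','drain_tray','block_1','block_1_mid','block_2_mid','block_3_mid','tin','sample_cup','tally'):
    print(l)
    for r in both(l): print('  ',*r)
print(proj('top',[0,0,0]))
im=viewer.get_image('top');s=viewer.get_image('scene')
a=cv2.resize(im[165:265,130:355],(800,356),interpolation=3)
b=cv2.resize(s[160:250,220:330],(293,240),interpolation=3);b2=cv2.resize(s[235:365,180:300],(222,240),interpolation=3)
o=np.zeros((600,800,3),np.uint8);o[:356]=a;o[360:,:293]=b;o[360:,300:522]=b2
cv2.imwrite('pics/c1.png',o[:,:,::-1])
E
```

```text
dict_keys(['fx', 'fy', 'cx', 'cy', 'extrinsics'])
shaker
well_1
   [0.5485 0.0966 0.0521] 0.0021 0.93 0.88 [218.1 208.6]
   [0.4859 0.2136 0.2998] 0.0115 0.93 0.88 [158.8 218. ]
   [0.5173 0.1548 0.1753] 0.0045 0.93 0.57 [191.4 212.9]
   [ 0.58    0.1218 -0.1347] 0.012 0.85 0.88 [218.1 208.6]
   [0.5044 0.2451 0.1781] 0.0051 0.85 0.88 [158.8 218. ]
   [0.5418 0.184  0.0229] 0.0036 0.85 0.57 [191.4 212.9]
lever_1_knob
   [0.6173 0.0715 0.0983] 0.0034 0.45 0.51 [224.1 182.6]
drain_tray
   [ 0.5582 -0.163   0.0028] 0.0075 0.84 0.62 [302.1 206.6]
block_1
   [ 0.5177 -0.0578  0.02  ] 0.0087 0.93 0.88 [268.5 216.9]
   [ 0.5031 -0.0605  0.1314] 0.0106 0.92 0.88 [268.5 216.9]
block_1_mid
   [ 0.5186 -0.154   0.0607] 0.0079 0.76 0.71 [300.4 216.9]
block_2_mid
   [ 0.5215 -0.2265  0.0626] 0.0004 0.86 0.6 [323.9 214.1]
   [ 0.3932 -0.5305  0.0594] 0.0073 0.56 0.85 [425.7 252.7]
block_3_mid
   [ 0.5375 -0.0673  0.0461] 0.0014 0.93 0.8 [271.6 211. ]
tin
   [ 0.7047  0.0632 -0.0353] 0.0054 0.52 0.58 [231.5 165.5]
sample_cup
tally
   [ 0.3386 -0.2913  0.0124] 0.0085 0.58 0.75 [345.2 272.8]
[253.46930992 389.25787225]
```

View pics/c1.png

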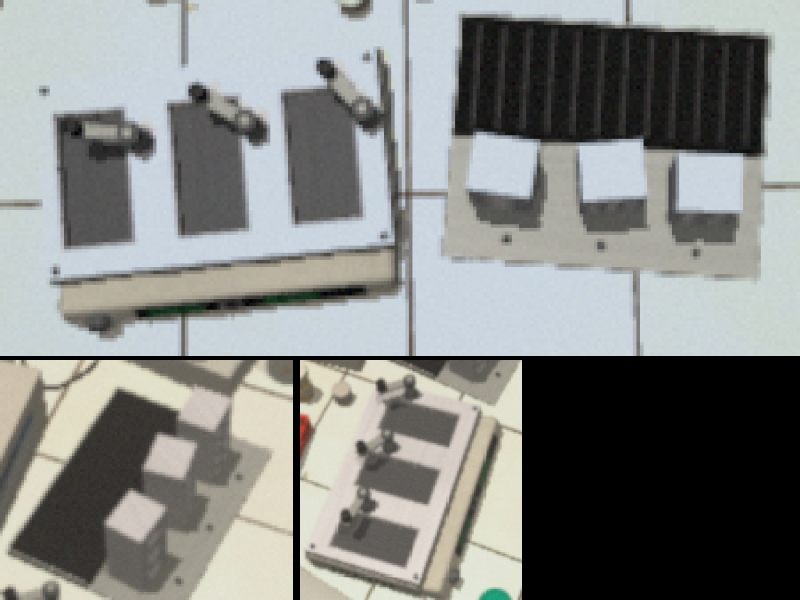

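The crop shows three well openings. lever_3 (left) is nearly shut, lever_2 is about a third open, and lever_1 is about half open. The three grey-white blocks stand in the trough, bores to the front. I'll take these as the real ones, since the orange look-alike is far off at (425,258). Next I'll fit the poses from the corner pixels.

```bash
cat >> look.py <<'E'
from scipy.optimize import least_squares
def fit(model,pix,z,cam='top'):
    """planar pose (x,y,yaw) of model points (n,2) at height z from pixels"""
    W=np.array([onz(cam,p,z)[:2] for p in pix]);m=np.array(model)
    def T(v):
        c,s=np.cos(v[2]),np.sin(v[2]);return m@np.array([[c,s],[-s,c]])+v[:2]
    r=least_squares(lambda v:(T(v)-W).ravel(),[W[:,0].mean(),W[:,1].mean(),0])
    return r.x,np.sqrt((r.fun**2).mean())
def rows(p,phi=None):
    """shift/turn (scaled) to TCP p with tool y along world-y turned by phi"""
    s=telemetry.read_state();w,x,y,z=s['ee_rot']
    from scipy.spatial.transform import Rotation as Ro
    R=Ro.from_quat([x,y,z,w]).as_matrix();d=R.T@(np.array(p)-s['position'])/.2
    cur=np.arctan2(-R[0,1],R[1,1]);t=0
    if phi is not None: t=-((phi-cur+np.pi/2)%np.pi-np.pi/2)/(np.pi/2)
    print('pos',np.round(s['position'],4),'phi',round(cur,3),'-> shift',np.round(d,3),'turn',round(t,3),'j7',round(s['joint_positions'][6],2),'w',round(s['width'],4),'t',round(s['t'],1))
def inworld(v,p):
    c,s=np.cos(v[2]),np.sin(v[2]);return np.array([v[0]+c*p[0]-s*p[1],v[1]+s*p[0]+c*p[1]])
E
python3 - <<'E'
from look import *
k=225/800
f=lambda L:[(a*k+130,b*k+165) for a,b in L]
h=[.057,.029]
m=[];
for y in(.098,0,-.098): m+=[[.057,y+.029],[-.057,y-.029],[-.057,y+.029]]
sh=fit(m,f([(54,116),(133,242),(65,249),(168,103),(248,229),(178,238),(283,91),(362,216),(295,224)]),.06)
tr=fit([[.101,.138],[.101,-.138],[-.115,.138],[-.115,-.138]],f([(462,15),(770,37),(443,257),(762,277)]),.01)
print('shaker',sh);print('tray',tr)
q=[[.024,.027],[.024,-.027],[-.024,-.027],[-.024,.027]]
for n,L in dict(L=[(473,132),(540,142),(532,200),(467,195)],M=[(579,143),(644,137),(647,197),(584,204)],R=[(676,152),(743,154),(741,213),(676,210)]).items():
    b=fit(q,f(L),.112);print(n,b,'front in tray', (inworld(b[0],[-.024,0])-tr[0][:2]))
v=sh[0]
for i,(y,c) in enumerate(zip((-.098,0,.098),[(326,68),(197,92),(72,127)])):
    P=onz('top',f([c])[0],.124)[:2];pv=inworld(v,[.028,y-.042]);d=P-pv
    a=np.arctan2(d[0],d[1])+v[2]
    print('knob',i+1,P,'pivot',pv,'r',np.linalg.norm(d),'theta',a)
print('machine edge',[onz('top',(100,270),z)[:2].round(3) for z in(0,.2,.35)],[onz('top',(134,150),z)[:2].round(3) for z in(0,.2,.35)])
E
```

```text
shaker (array([0.5386791 , 0.18561346, 0.08588214]), np.float64(0.0008606186834469162))
tray (array([ 0.56273972, -0.161753  , -0.08924094]), np.float64(0.0014967476442429236))
L (array([ 0.52495305, -0.06802331, -0.13723522]), np.float64(0.0013123274975403454)) front in tray [-0.06156103  0.09701301]
M (array([ 0.52024715, -0.15925459,  0.05842054]), np.float64(0.0011365986052110032)) front in tray [-0.06645163  0.00109712]
R (array([ 0.50834824, -0.2377978 , -0.05875612]), np.float64(0.0004906755370768207)) front in tray [-0.07835007 -0.07463547]
knob 1 [0.60943323 0.0760177 ] pivot [0.57858463 0.04853119] r 0.041317603574434925 theta 0.9288506101486464
knob 2 [0.59188561 0.18235085] pivot [0.57017852 0.14617   ] r 0.04219303101504742 theta 0.6262727358798973
knob 3 [0.56517937 0.28485654] pivot [0.56177242 0.24380881] r 0.04118887315041869 theta 0.1686920727919976
machine edge [array([0.37 , 0.473]), array([0.366, 0.398]), array([0.363, 0.342])] [array([0.752, 0.373]), array([0.698, 0.311]), array([0.656, 0.265])]
```

```bash
python3 - <<'E'
from look import *
rows([.235,.50,.24]); rows([.33,.31,.24],0.0)
E
```

```text
pos [0.2134 0.6929 0.2313] phi -0.299 -> shift [-0.387 -0.89  -0.044] turn 0 j7 -0.03 w 0.0852 t 1.4
pos [0.2134 0.6929 0.2313] phi -0.299 -> shift [-1.12  -1.658 -0.043] turn -0.19 j7 -0.03 w 0.0852 t 1.4
```

```bash
python3 -m crank '[[[-0.13,-0.3,-0.04],0,-1],[[-0.26,-0.6,-0.04],0,-1],[[-0.387,-0.89,-0.04],0,-1],[[-0.387,-0.89,-0.04],0,-1],[[-0.387,-0.89,-0.04],0,-1]]' 30
python3 - <<'E'
from look import *
rows([.36,.33,.24],0.08);rows([.40,.30,.24],0.08)
E
```

```text
t: 2.02
position: [0.2353, 0.5003, 0.2399]
ee_rot: [0.0, 0.149, 0.989, 0.001]
contact_force: [-0.3, 1.2, 0.4]
width: 0.0854
gripper_force: 0.0
pos [0.2353 0.5003 0.2399] phi -0.3 -> shift [-0.847 -0.629 -0.002] turn -0.242 j7 0.09 w 0.0854 t 2.0
pos [0.2353 0.5003 0.2399] phi -0.3 -> shift [-1.082 -0.714 -0.002] turn -0.242 j7 0.09 w 0.0854 t 2.0
```

```bash
python3 -m crank '[[[-0.28,-0.25,0],-0.1,0],[[-0.56,-0.45,0],-0.2,0],[[-0.847,-0.629,0],-0.242,0],[[-0.95,-0.70,0],-0.242,0],[[-0.95,-0.70,0],-0.242,0]]' 30
python3 - <<'E'
from look import *
rows([.565,.285,.20],0.08);rows([.565,.285,.109],0.08)
E
```

```text
t: 2.65
position: [0.3791, 0.3088, 0.2396]
ee_rot: [0.001, -0.037, 0.999, 0.0]
contact_force: [-0.2, -0.4, -0.6]
width: 0.0424
gripper_force: 0.0
pos [0.3791 0.3088 0.2396] phi 0.074 -> shift [-0.918 -0.188  0.2  ] turn -0.004 j7 0.88 w 0.0424 t 2.6
pos [0.3791 0.3088 0.2396] phi 0.074 -> shift [-0.917 -0.188  0.655] turn -0.004 j7 0.88 w 0.0424 t 2.6
```

```bash
python3 -m crank '[[[-0.30,-0.06,0.1],0,0],[[-0.60,-0.12,0.2],0,0],[[-0.918,-0.188,0.3],0,0],[[-0.918,-0.188,0.5],0,0],[[-0.918,-0.188,0.655],0,0],[[-0.918,-0.188,0.66],0,0.8],[[-0.918,-0.188,0.66],0,0.8],[[-0.918,-0.188,0.66],0,0.8]]' 30
python3 -m crank '[[[0,0,0],0,0.9],[[0,0,0],0,0.9]]' 30
python3 - <<'E'
from look import *
v=[.53868,.18561,.08588]
s=telemetry.read_state();print(s['width'],s['gripper_force'],s['contact_force'])
p=s['position'][:2];pv=inworld(v,[.028,.056]);d=p-pv
print(np.linalg.norm(d),np.arctan2(d[0],d[1])+v[2])
for th in(.5,.8,1.1,1.4,1.62): a=th-v[2]; rows([*(pv+.044*np.array([np.sin(a),np.cos(a)])),s['position'][2]])
E
```

```text
t: 3.65
position: [0.5609, 0.2883, 0.1071]
ee_rot: [-0.0, -0.041, 0.999, 0.0]
contact_force: [0.7, -0.5, -12.3]
width: 0.0128
gripper_force: 29.2
t: 3.9
position: [0.5609, 0.2883, 0.1071]
ee_rot: [-0.0, -0.041, 0.999, 0.0]
contact_force: [1.8, 0.8, -12.7]
width: 0.0123
gripper_force: 29.2
0.012311134545735222 29.218290746212006 [  1.81291554   0.83858824 -12.68444736]
0.04449203403106325 0.06656181984452428
pos [0.5609 0.2883 0.1071] phi 0.082 -> shift [-0.091 -0.029 -0.   ] turn 0 j7 1.14 w 0.0123 t 3.9
pos [0.5609 0.2883 0.1071] phi 0.082 -> shift [-0.143 -0.068 -0.   ] turn 0 j7 1.14 w 0.0123 t 3.9
pos [0.5609 0.2883 0.1071] phi 0.082 -> shift [-0.182 -0.121 -0.   ] turn 0 j7 1.14 w 0.0123 t 3.9
pos [0.5609 0.2883 0.1071] phi 0.082 -> shift [-0.203 -0.184 -0.   ] turn 0 j7 1.14 w 0.0123 t 3.9
pos [0.5609 0.2883 0.1071] phi 0.082 -> shift [-0.206 -0.232 -0.   ] turn 0 j7 1.14 w 0.0123 t 3.9
```

```bash
python3 -m crank '[[[-0.06,-0.015,-0.01],0,0.9],[[-0.091,-0.029,-0.01],0,0.9],[[-0.143,-0.068,-0.01],0,0.9],[[-0.182,-0.121,-0.01],0,0.9],[[-0.203,-0.184,-0.01],0,0.9],[[-0.206,-0.24,-0.01],0,0.9],[[-0.206,-0.24,-0.01],0,0.9]]' 30
python3 -m crank '[[[0,0,0],0,0],[[0,0,0],0,0],[[0,0,-0.12],0,0],[[0,0,-0.25],0,0],[[0.1,0,-0.25],0,0]]' 30
python3 - <<'E'
from look import *
rows([.592,.182,.16],0.08);rows([.592,.182,.108],0.08)
E
```

```text
t: 4.78
position: [0.6136, 0.2482, 0.1112]
ee_rot: [0.008, -0.041, 0.999, 0.004]
contact_force: [7.6, 9.1, -18.1]
width: 0.0123
gripper_force: 29.8
t: 5.4
position: [0.5907, 0.2415, 0.1634]
ee_rot: [0.004, -0.04, 0.999, 0.001]
contact_force: [0.0, -0.0, -0.7]
width: 0.0426
gripper_force: 0.0
pos [0.5907 0.2415 0.1634] phi 0.079 -> shift [ 0.017 -0.297  0.016] turn -0.001 j7 1.22 w 0.0426 t 5.4
pos [0.5907 0.2415 0.1634] phi 0.079 -> shift [ 0.019 -0.298  0.276] turn -0.001 j7 1.22 w 0.0426 t 5.4
```

```bash
python3 -m crank '[[[0.3,0.1,-0.2],0,0],[[0.6,0.1,-0.3],0,0],[[0.9,0.1,-0.4],0,0],[[1,0.1,-0.4],0,0],[[1,0.1,-0.4],0,0]]' 30
python3 - <<'E'
from look import *
im=viewer.get_image('top');s=viewer.get_image('scene')
a=cv2.resize(im[165:265,130:250],(720,600),interpolation=3)
cv2.imwrite('pics/c2.png',a[:,:,::-1]);
E
```

```text
t: 6.02
position: [0.3836, 0.2446, 0.2408]
ee_rot: [0.001, -0.042, 0.999, 0.0]
contact_force: [1.3, 0.3, 0.4]
width: 0.0427
gripper_force: 0.0
```

View pics/c2.png

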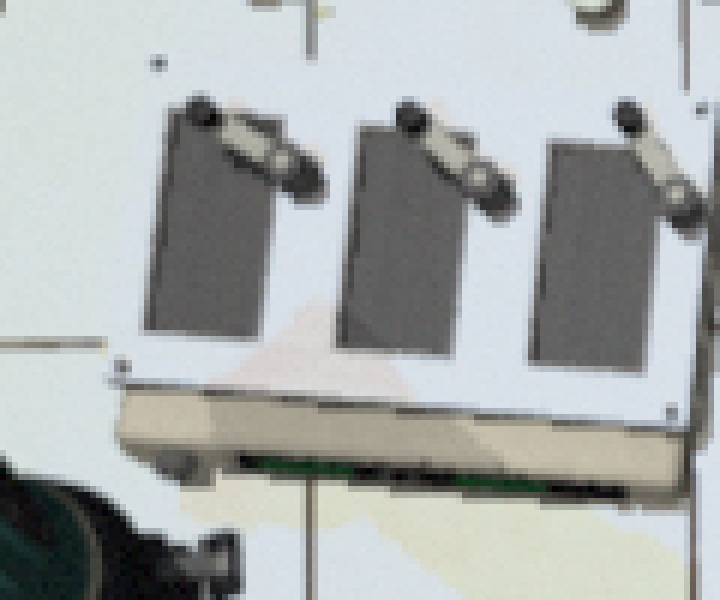

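The view shows that the shaker has been turned clockwise. The tight pinch without turning the wrist dragged the housing. The knobs are at crop (201,108), (409,113) and (628,112). I'll refit, and from here straddle each knob loosely and turn the wrist along with the lever.

```bash
cat >> look.py <<'E'
M9=[[sx*.057,y+sy*.029] for y in(.098,0,-.098) for sx,sy in((1,1),(-1,1),(-1,-1))]
def knobs(v,K):
    out=[]
    for i,(y,c) in enumerate(zip((-.098,0,.098),K)):
        P=onz('top',c,.124)[:2];pv=inworld(v,[.028,y-.042]);d=P-pv
        a=np.arctan2(d[0],d[1])+v[2];out.append((P,pv,a))
        print('knob',i+1,P.round(4),'pivot',pv.round(4),'r',np.linalg.norm(d).round(4),'theta',a.round(3))
    return out
def arc(v,i,th):
    """knob xy and tool phi for lever i at theta"""
    pv=inworld(v,[.028,(-.098,0,.098)[i-1]-.042]);a=th-v[2]
    return pv+.044*np.array([np.sin(a),np.cos(a)]),np.pi/2-a
E
python3 - <<'E'
from look import *
f=lambda L:[(a/6+130,b/6+165) for a,b in L]
v,e=fit(M9,f([(168,108),(143,330),(258,340),(360,128),(335,346),(452,356),(549,142),(528,361),(645,371)]),.06)
print(v.tolist(),e)
K=knobs(v,f([(628,112),(409,113),(201,108)]))
for i in(3,):
    th=K[i-1][2];p,phi=arc(v,i,th);print(p,phi);rows([*p,.2],phi);rows([*p,.108],phi)
    for t in np.linspace(th,1.68,8)[1:]:
        q,ph=arc(v,i,t)
        # shifts in tool axes at start pose (tool y = R(phi) y, tool x = -R(phi) x)
        d=q-p;c,s=np.cos(phi),np.sin(phi)
        print(round(t,2),np.round([-(c*d[0]+s*d[1])/.2,(-s*d[0]+c*d[1])/.2],3),'turn',round((t-th)/(np.pi/2),3))
E
```

```text
[0.5589802828568669, 0.1582001580328231, -0.10545159323800311] 0.0006468027177288375
knob 1 [0.6099 0.0379] pivot [0.5721 0.016 ] r 0.0437 theta 0.94
knob 2 [0.612 0.145] pivot [0.5824 0.1135] r 0.0432 theta 0.648
knob 3 [0.6169 0.2466] pivot [0.5927 0.2109] r 0.0431 theta 0.49
[0.61739758 0.24736955] 0.9753546039842205
pos [0.3867 0.2453 0.2405] phi 0.081 -> shift [-1.15  -0.083  0.206] turn -0.569 j7 1.0 w 0.0425 t 6.1
pos [0.3867 0.2453 0.2405] phi 0.081 -> shift [-1.149 -0.084  0.666] turn -0.569 j7 1.0 w 0.0425 t 6.1
0.66 [ 0.003 -0.037] turn 0.108
0.83 [ 0.013 -0.073] turn 0.216
1.0 [ 0.028 -0.107] turn 0.325
1.17 [ 0.049 -0.138] turn 0.433
1.34 [ 0.075 -0.165] turn 0.541
1.51 [ 0.105 -0.187] turn 0.649
1.68 [ 0.138 -0.204] turn 0.758
```

```bash
python3 -m crank '[[[-0.3,-0.02,0],-0.12,0.3],[[-0.6,-0.04,0.05],-0.24,0.3],[[-0.9,-0.06,0.1],-0.36,0.3],[[-0.95,-0.08,0.15],-0.48,0.3],[[-1,-0.083,0.2],-0.569,0.3],[[-1,-0.083,0.2],-0.569,0.3]]' 30
python3 - <<'E'
from look import *
p=[.6172,.247]
rows([*p,.17],.975);rows([*p,.107],.975)
E
```

```text
t: 6.88
position: [0.5882, 0.2434, 0.198]
ee_rot: [-0.0, -0.466, 0.885, -0.0]
contact_force: [0.5, -0.3, 0.4]
width: 0.0301
gripper_force: 0.0
pos [0.5882 0.2434 0.198 ] phi 0.97 -> shift [-0.097 -0.11   0.14 ] turn -0.003 j7 1.98 w 0.0301 t 6.9
pos [0.5882 0.2434 0.198 ] phi 0.97 -> shift [-0.097 -0.11   0.455] turn -0.003 j7 1.98 w 0.0301 t 6.9
```

```bash
python3 -m crank '[[[-0.097,-0.11,0.14],0,0.3],[[-0.097,-0.11,0.3],0,0.3],[[-0.097,-0.11,0.455],0,0.3],[[-0.097,-0.11,0.455],0,0.48],[[-0.097,-0.11,0.455],0,0.48]]' 20
python3 -m crank '[[[0.003,-0.037,0],0.108,0.48],[[0.013,-0.073,0],0.216,0.48],[[0.028,-0.107,0],0.325,0.48],[[0.049,-0.138,0],0.433,0.48],[[0.075,-0.165,0],0.541,0.48],[[0.105,-0.187,0],0.649,0.48],[[0.138,-0.204,0],0.758,0.48],[[0.160,-0.213,0],0.82,0.48]]'
python3 -m crank '[[[0,0,0],0,0.2],[[0,0,-0.15],0,0.2],[[0,0,-0.3],0,0.2],[[0,0,-0.3],0,0.2]]'
python3 - <<'E'
from look import *
v=[0.5589802828568669, 0.1582001580328231, -0.10545159323800311]
for i,th in((2,.648),):
    p,phi=arc(v,i,th);rows([*p,.17],phi);rows([*p,.107],phi)
for i,th in((2,.648),(1,.94)):
    p,phi=arc(v,i,th);print(i,p)
    for t in np.linspace(th,1.80,8)[1:]:
        q,ph=arc(v,i,t);d=q-p;c,s=np.cos(phi),np.sin(phi)
        print(round(t,2),np.round([-(c*d[0]+s*d[1])/.2,(-s*d[0]+c*d[1])/.2],3),'turn',round((t-th)/(np.pi/2),3))
E
```

```text
t: 7.5
position: [0.6162, 0.2491, 0.1096]
ee_rot: [0.001, -0.468, 0.884, -0.0]
contact_force: [-1.0, 0.7, 1.0]
width: 0.0221
gripper_force: 0.0
t: 8.5
position: [0.6352, 0.2, 0.1111]
ee_rot: [0.003, 0.158, 0.987, 0.002]
contact_force: [1.6, 1.2, -0.3]
width: 0.022
gripper_force: 0.8
t: 9.0
position: [0.6349, 0.1992, 0.1721]
ee_rot: [0.003, 0.155, 0.988, 0.002]
contact_force: [-0.4, 0.4, -0.5]
width: 0.0343
gripper_force: 0.0
pos [0.6349 0.1992 0.1721] phi -0.311 -> shift [ 0.025 -0.29   0.009] turn -0.719 j7 1.07 w 0.0343 t 9.0
pos [0.6349 0.1992 0.1721] phi -0.311 -> shift [ 0.026 -0.291  0.324] turn -0.719 j7 1.07 w 0.0343 t 9.0
2 [0.61250703 0.14557689]
0.81 [ 0.003 -0.036] turn 0.105
0.98 [ 0.012 -0.071] turn 0.21
1.14 [ 0.026 -0.104] turn 0.314
1.31 [ 0.046 -0.135] turn 0.419
1.47 [ 0.07  -0.161] turn 0.524
1.64 [ 0.099 -0.184] turn 0.629
1.8 [ 0.131 -0.201] turn 0.733
1 [0.61015552 0.03809716]
1.06 [ 0.002 -0.027] turn 0.078
1.19 [ 0.007 -0.054] turn 0.156
1.31 [ 0.015 -0.079] turn 0.235
1.43 [ 0.026 -0.104] turn 0.313
1.55 [ 0.04  -0.127] turn 0.391
1.68 [ 0.057 -0.148] turn 0.469
1.8 [ 0.076 -0.167] turn 0.547
```

```bash
python3 -m crank '[[[0.025,-0.15,0],-0.12,0.3],[[0.025,-0.29,0],-0.24,0.3],[[0.025,-0.29,0],-0.36,0.3],[[0.025,-0.29,0],-0.48,0.3],[[0.025,-0.29,0],-0.6,0.3],[[0.025,-0.29,0.0],-0.72,0.3],[[0.025,-0.29,0.15],-0.72,0.3],[[0.025,-0.29,0.315],-0.72,0.3]]'
python3 -m crank '[[[0,0,0.005],0,0.48],[[0,0,0.005],0,0.48]]'
python3 -m crank '[[[0.003,-0.036,0],0.105,0.48],[[0.012,-0.071,0],0.21,0.48],[[0.026,-0.104,0],0.314,0.48],[[0.046,-0.135,0],0.419,0.48],[[0.07,-0.161,0],0.524,0.48],[[0.099,-0.184,0],0.629,0.48],[[0.131,-0.201,0],0.733,0.48],[[0.131,-0.201,0],0.733,0.48]]'
python3 -m crank '[[[0,0,0],0,0.2],[[0,0,-0.15],0,0.2],[[0,0,-0.3],0,0.2],[[0,0,-0.3],0,0.2]]'
python3 - <<'E'
from look import *
v=[0.5589802828568669, 0.1582001580328231, -0.10545159323800311]
for i,th in((1,.94),):
    p,phi=arc(v,i,th);rows([*p,.17],phi);rows([*p,.107],phi)
E
```

```text
t: 10.0
position: [0.6102, 0.1448, 0.105]
ee_rot: [0.001, -0.398, 0.917, 0.0]
contact_force: [-0.1, -0.2, 0.2]
width: 0.03
gripper_force: 0.0
t: 10.25
position: [0.6103, 0.1449, 0.1048]
ee_rot: [0.0, -0.398, 0.917, 0.0]
contact_force: [0.0, 0.5, 0.7]
width: 0.0225
gripper_force: 0.0
t: 11.25
position: [0.6226, 0.0994, 0.106]
ee_rot: [0.001, 0.164, 0.986, 0.001]
contact_force: [0.3, 1.1, 1.5]
width: 0.0221
gripper_force: 0.7
t: 11.75
position: [0.6235, 0.0978, 0.1671]
ee_rot: [0.003, 0.165, 0.986, 0.001]
contact_force: [0.2, 0.5, 0.0]
width: 0.0343
gripper_force: 0.0
pos [0.6235 0.0978 0.1671] phi -0.332 -> shift [-0.034 -0.304 -0.015] turn -0.546 j7 1.23 w 0.0343 t 11.8
pos [0.6235 0.0978 0.1671] phi -0.332 -> shift [-0.033 -0.305  0.3  ] turn -0.546 j7 1.23 w 0.0343 t 11.8
```

```bash
python3 -m crank '[[[-0.033,-0.15,0],-0.12,0.3],[[-0.033,-0.305,0],-0.24,0.3],[[-0.033,-0.305,0],-0.36,0.3],[[-0.033,-0.305,0],-0.48,0.3],[[-0.033,-0.305,0],-0.546,0.3],[[-0.033,-0.305,0.15],-0.546,0.3],[[-0.033,-0.305,0.29],-0.546,0.3],[[-0.033,-0.305,0.29],-0.546,0.48]]'
python3 -m crank '[[[0,0,0.00],0,0.48],[[0.002,-0.027,0],0.078,0.48],[[0.007,-0.054,0],0.156,0.48],[[0.015,-0.079,0],0.235,0.48],[[0.026,-0.104,0],0.313,0.48],[[0.04,-0.127,0],0.391,0.48],[[0.057,-0.148,0],0.469,0.48],[[0.076,-0.167,0],0.547,0.48]]'
python3 -m crank '[[[0,0,0],0,0.2],[[0,0,-0.15],0,0.2],[[0,0,-0.4],0,0.2],[[0.3,0,-0.4],0,1],[[0.6,0,-0.4],0,1],[[0.9,0,-0.4],0,1],[[0.9,0,-0.4],0,1]]'
python3 - <<'E'
from look import *
im=viewer.get_image('top')
a=cv2.resize(im[165:265,120:270],(798,532),interpolation=3)
cv2.imwrite('pics/c3.png',a[:,:,::-1])
tr=[0.56273972,-0.161753,-0.0892]
# push starts: in front of each block, then end, along tray x
for n,b in dict(L=(.52495,-.06802,-.137),M=(.52025,-.15925,.0584),R=(.50835,-.2378,-.0588)).items():
    c=np.array([np.cos(tr[2]),np.sin(tr[2])]);B=np.array(b[:2])
    loc=np.array([np.dot(B-tr[:2],c),np.dot(B-tr[:2],[-c[1],c[0]])])
    print(n,'in tray',loc)
    for dx in(-.065,-.03,.04): print(dx,end=' ');rows([*(B+dx*c),.10],tr[2])
E
```

```text
t: 12.75
position: [0.6051, 0.0378, 0.1037]
ee_rot: [-0.003, -0.26, 0.966, 0.001]
contact_force: [0.1, 0.1, 0.6]
width: 0.0225
gripper_force: 0.0
t: 13.75
position: [0.6121, 0.0028, 0.1076]
ee_rot: [0.001, 0.168, 0.986, 0.001]
contact_force: [-0.3, 1.6, -0.9]
width: 0.0222
gripper_force: 0.6
t: 14.62
position: [0.4353, 0.062, 0.1863]
ee_rot: [-0.003, 0.164, 0.987, 0.0]
contact_force: [1.7, -1.0, -0.3]
width: -0.0002
gripper_force: 0.0
L in tray [-0.04598938  0.08999397]
-0.065 pos [0.4395 0.0617 0.1869] phi -0.33 -> shift [-0.299 -0.553  0.434] turn -0.154 j7 1.22 w 0.0 t 14.7
-0.03 pos [0.4395 0.0617 0.1869] phi -0.33 -> shift [-0.469 -0.511  0.434] turn -0.154 j7 1.22 w 0.0 t 14.7
0.04 pos [0.4395 0.0617 0.1869] phi -0.33 -> shift [-0.809 -0.427  0.434] turn -0.154 j7 1.22 w 0.0 t 14.7
M in tray [-0.04254377 -0.00129201]
-0.065 pos [0.4395 0.0617 0.1869] phi -0.33 -> shift [-0.425 -0.992  0.433] turn -0.154 j7 1.22 w 0.0 t 14.7
-0.03 pos [0.4395 0.0617 0.1869] phi -0.33 -> shift [-0.595 -0.95   0.433] turn -0.154 j7 1.22 w 0.0 t 14.7
0.04 pos [0.4395 0.0617 0.1869] phi -0.33 -> shift [-0.935 -0.867  0.433] turn -0.154 j7 1.22 w 0.0 t 14.7
R in tray [-0.04739908 -0.08058979]
-0.065 pos [0.4395 0.0617 0.1869] phi -0.33 -> shift [-0.496 -1.383  0.433] turn -0.154 j7 1.22 w 0.0 t 14.7
-0.03 pos [0.4395 0.0617 0.1869] phi -0.33 -> shift [-0.666 -1.341  0.433] turn -0.154 j7 1.22 w 0.0 t 14.7
0.04 pos [0.4395 0.0617 0.1869] phi -0.33 -> shift [-1.006 -1.257  0.433] turn -0.154 j7 1.22 w 0.0 t 14.7
```

View pics/c3.png

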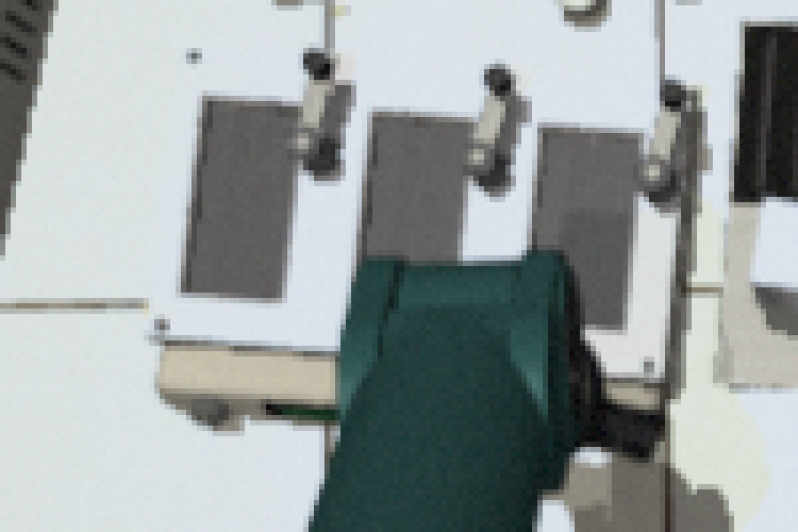

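All three levers now point backwards, fully open, with knobs at crop (318,62), (497,78) and (673,95). Now I'll tip the blocks, left one first.

```bash
python3 -m crank '[[[-0.1,-0.2,0],-0.08,1],[[-0.2,-0.4,0],-0.154,1],[[-0.299,-0.553,0],-0.154,1],[[-0.299,-0.553,0.25],-0.154,1],[[-0.299,-0.553,0.475],-0.154,1],[[-0.299,-0.553,0.475],-0.154,1]]'
python3 -m crank '[[[-0.1,0,0],0,1],[[-0.15,0,0],0,1],[[-0.2,0,0],0,1],[[-0.25,0,0],0,1],[[-0.3,0,0],0,1],[[-0.35,0,0],0,1],[[-0.4,0,0],0,1],[[-0.45,0,0],0,1]]'
python3 - <<'E'
from look import *
rows([.45995,-.0622,.092],-.089)
E
```

```text
t: 15.42
position: [0.4613, -0.064, 0.0894]
ee_rot: [-0.002, 0.047, 0.999, -0.0]
contact_force: [0.3, -0.9, -0.7]
width: -0.0002
gripper_force: 0.0
t: 16.42
position: [0.5518, -0.0716, 0.0913]
ee_rot: [0.0, 0.046, 0.999, -0.0]
contact_force: [0.3, -0.1, -0.1]
width: -0.0
gripper_force: 0.0
pos [ 0.5518 -0.0716  0.0913] phi -0.093 -> shift [ 0.461  0.004 -0.004] turn -0.002 j7 1.78 w -0.0 t 16.4
```

```bash
python3 -m crank '[[[-0.05,0,0],0,1],[[-0.1,0,0],0,1],[[-0.1,0,-0.3],0,1],[[0.2,0,-0.4],0,1],[[0.5,0,-0.4],0,1],[[0.56,0,-0.4],0,1],[[0.56,0,-0.4],0,1]]'
python3 - <<'E'
from look import *
im=viewer.get_image('top')
a=cv2.resize(im[160:260,240:360],(720,600),interpolation=3)
cv2.imwrite('pics/c4.png',a[:,:,::-1])
c=np.array([np.cos(-.089),np.sin(-.089)])
for B in((.52025,-.15925),(.50835,-.2378)): rows([*(np.array(B)-.065*c),.091],-.089)
E
```

```text
t: 17.3
position: [0.4393, -0.0611, 0.1716]
ee_rot: [0.0, 0.047, 0.999, 0.0]
contact_force: [1.1, -0.2, 0.1]
width: 0.0001
gripper_force: 0.0
pos [ 0.4411 -0.0613  0.1717] phi -0.093 -> shift [-0.113 -0.452  0.404] turn -0.002 j7 1.72 w -0.0001 t 17.4
pos [ 0.4411 -0.0613  0.1717] phi -0.093 -> shift [-0.091 -0.849  0.404] turn -0.002 j7 1.72 w -0.0001 t 17.4
```

View pics/c4.png

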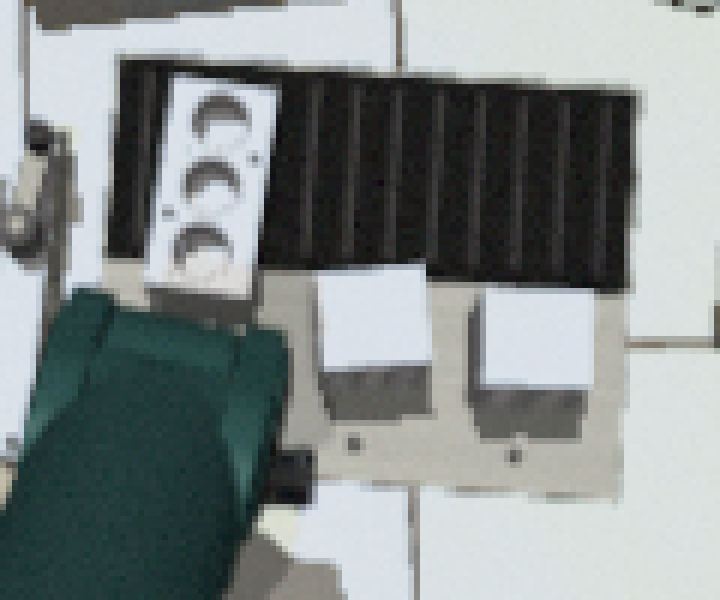

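The left block (three large bores) now lies on the pad, bores up. On to the middle and right blocks.

```bash
python3 -m crank '[[[-0.05,-0.25,0],0,1],[[-0.113,-0.452,0],0,1],[[-0.113,-0.452,0.2],0,1],[[-0.113,-0.452,0.404],0,1],[[-0.113,-0.452,0.404],0,1]]'
python3 -m crank '[[[-0.1,0,0],0,1],[[-0.15,0,0],0,1],[[-0.2,0,0],0,1],[[-0.25,0,0],0,1],[[-0.3,0,0],0,1],[[-0.35,0,0],0,1],[[-0.4,0,0],0,1],[[-0.45,0,0],0,1]]'
python3 -m crank '[[[-0.05,0,0],0,1],[[-0.1,0,0],0,1],[[-0.1,0,-0.3],0,1],[[0.2,0,-0.4],0,1],[[0.5,0,-0.4],0,1],[[0.56,0,-0.4],0,1],[[0.56,0,-0.4],0,1]]'
python3 - <<'E'
from look import *
c=np.array([np.cos(-.089),np.sin(-.089)])
for B in((.50835,-.2378),): rows([*(np.array(B)-.065*c),.091],-.089)
E
```

```text
t: 17.98
position: [0.4539, -0.1535, 0.0882]
ee_rot: [-0.002, 0.047, 0.999, 0.0]
contact_force: [-0.8, 1.0, 1.2]
width: 0.0001
gripper_force: 0.0
t: 18.98
position: [0.544, -0.1617, 0.0905]
ee_rot: [0.0, 0.046, 0.999, -0.0]
contact_force: [0.4, 0.2, 0.3]
width: 0.0003
gripper_force: 0.0
t: 19.85
position: [0.4315, -0.1513, 0.1708]
ee_rot: [0.0, 0.047, 0.999, 0.0]
contact_force: [-0.1, 0.2, -0.1]
width: 0.0
gripper_force: 0.0
pos [ 0.4315 -0.1513  0.1708] phi -0.094 -> shift [-0.098 -0.396  0.399] turn -0.003 j7 1.94 w 0.0 t 19.9
```

```bash
python3 -m crank '[[[-0.05,-0.2,0],0,1],[[-0.098,-0.396,0],0,1],[[-0.098,-0.396,0.2],0,1],[[-0.098,-0.396,0.399],0,1],[[-0.098,-0.396,0.399],0,1]]'
python3 -m crank '[[[-0.1,0,0],0,1],[[-0.15,0,0],0,1],[[-0.2,0,0],0,1],[[-0.25,0,0],0,1],[[-0.3,0,0],0,1],[[-0.35,0,0],0,1],[[-0.4,0,0],0,1],[[-0.45,0,0],0,1]]'
python3 -m crank '[[[-0.05,0,0],0,1],[[-0.1,0,0],0,1],[[-0.1,0,-0.3],0,1],[[0.2,0,-0.4],0,1],[[0.5,0,-0.4],0,0],[[0.56,0,-0.4],0,-0.6],[[0.56,0,-0.4],0,-0.6]]'
python3 - <<'E'
from look import *
im=viewer.get_image('top')
a=cv2.resize(im[160:265,130:345],(799,390),interpolation=3)
s=viewer.get_image('scene');b=cv2.resize(s[165:245,220:330],(286,208),interpolation=3)
o=np.zeros((600,800,3),np.uint8);o[:390,:799]=a;o[391:599,:286]=b
cv2.imwrite('pics/c5.png',o[:,:,::-1])
E
```

```text
t: 20.48
position: [0.4443, -0.2317, 0.0883]
ee_rot: [-0.002, 0.046, 0.999, 0.001]
contact_force: [0.4, 0.3, -0.3]
width: 0.0001
gripper_force: 0.0
t: 21.48
position: [0.5342, -0.2403, 0.0907]
ee_rot: [0.0, 0.046, 0.999, -0.0]
contact_force: [-0.5, 0.3, -0.2]
width: -0.0002
gripper_force: 0.0
t: 22.35
position: [0.4219, -0.23, 0.171]
ee_rot: [0.0, 0.047, 0.999, -0.0]
contact_force: [1.3, -0.2, -0.4]
width: 0.0545
gripper_force: 0.0
```

View pics/c5.png

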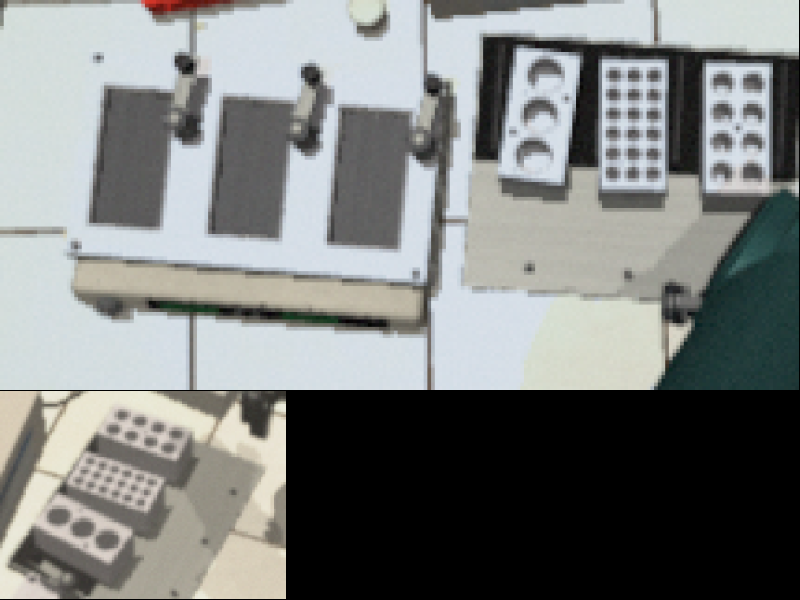

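All three blocks lie bores up: block_3 at crop (540,115), block_1 at (633,122) and block_2 at (737,125). The levers are open. I'll fit the poses, then take the right block (block_2) to well_3.

```bash
cat > blocks.py <<'E'
from look import *
f=lambda L:[(a*215/799+130,b*215/799+160) for a,b in L]
q=[[.054,.027],[.054,-.027],[-.054,-.027],[-.054,.027]]
if __name__=='__main__':
    for n,L,m in(('L',[(516,46),(581,54),(566,187),(499,177)],q),('M',[(602,57),(667,59),(666,193),(600,188)],q),('R',[(705,62),(770,62),(701,190)],[q[0],q[1],q[3]])):
        print(n,*fit(m,f(L),.064))
    v,e=fit(M9,f([(103,86),(88,224),(160,230),(224,97),(208,233),(281,240),(343,107),(327,240),(400,248)]),.06)
    print('sh',v,e);K=knobs(v,f([(433,83),(310,73),(184,62)]))
    b,_=fit([q[0],q[1],q[3]],f([(705,62),(770,62),(701,190)]),.064)
    p=inworld(b,[-.006,0]);rows([*p,.12],b[2]);rows([*p,.031],b[2])
E
python3 blocks.py; python3 - <<'E'
from look import *
viewer.get_image('scene');viewer.get_image('top')
for l in('block_1_mid','block_2_mid','block_3_mid'):
    for r in both(l): print(l,*r)
E
```

```text
L [ 0.59544672 -0.08079893 -0.1455746 ] 0.0011710292785062977
M [ 0.58672696 -0.15726169 -0.04800528] 0.001164909600933269
R [ 0.58271952 -0.24115113 -0.05813032] 0.0005847490324566889
sh [ 0.55895265  0.15781962 -0.10323292] 0.0010264889189515887
knob 1 [0.613  0.0031] pivot [0.5724 0.0157] r 0.0426 theta 1.767
knob 2 [0.6234 0.1002] pivot [0.5825 0.1132] r 0.0429 theta 1.774
knob 3 [0.6346 0.1997] pivot [0.5926 0.2106] r 0.0435 theta 1.721
pos [ 0.4243 -0.2303  0.171 ] phi -0.092 -> shift [-0.763  0.018  0.257] turn -0.022 j7 2.11 w 0.0672 t 22.4
pos [ 0.4243 -0.2303  0.171 ] phi -0.092 -> shift [-0.762  0.018  0.702] turn -0.022 j7 2.11 w 0.0672 t 22.4
block_1_mid [ 0.5891 -0.1498  0.03  ] 0.011 0.77 0.79 [297.3 192.8]
block_2_mid [ 0.3885 -0.537   0.0384] 0.0088 0.91 0.63 [425.8 254.3]
```

```bash
python3 -m crank '[[[-0.3,0.005,0.05],-0.022,-0.6],[[-0.55,0.01,0.1],-0.022,-0.6],[[-0.762,0.018,0.25],-0.022,-0.6],[[-0.762,0.018,0.4],-0.022,-0.6],[[-0.762,0.018,0.55],-0.022,-0.6],[[-0.762,0.018,0.69],-0.022,-0.6],[[-0.762,0.018,0.69],-0.022,-0.6]]' 80
python3 -m crank '[[[0,0,0],0,0.8],[[0,0,0],0,0.8],[[0,0,0],0,0.8],[[0,0,0],0,0.8]]' 80
python3 - <<'E'
from look import *
rows([.577,-.241,.031],-.058)
v=[.55895,.15782,-.10323]
for x in(-.075,-.008): rows([*inworld(v,[x,.098]),.092],v[2])
E
```

```text
t: 23.72
position: [0.5723, -0.2396, 0.0306]
ee_rot: [-0.002, 0.029, 1.0, 0.001]
contact_force: [-0.7, 0.9, 0.4]
width: 0.0684
gripper_force: 0.0
t: 24.22
position: [0.5744, -0.2406, 0.0336]
ee_rot: [0.001, 0.029, 1.0, -0.0]
contact_force: [0.3, 0.9, 2.6]
width: 0.0525
gripper_force: 84.7
pos [ 0.5744 -0.2406  0.0336] phi -0.058 -> shift [-0.013 -0.001  0.013] turn -0.0 j7 2.12 w 0.0525 t 24.2
pos [ 0.5744 -0.2406  0.0336] phi -0.058 -> shift [ 0.546  2.49  -0.293] turn 0.029 j7 2.12 w 0.0525 t 24.2
pos [ 0.5744 -0.2406  0.0336] phi -0.058 -> shift [ 0.211  2.475 -0.293] turn 0.029 j7 2.12 w 0.0525 t 24.2
```

```bash
python3 -m crank '[[[0,0,-0.15],0,0.8],[[0,0,-0.3],0,0.8],[[0.15,0.1,-0.3],0,0.8],[[0.3,0.3,-0.3],0.01,0.8],[[0.45,0.5,-0.3],0.02,0.8],[[0.55,0.7,-0.3],0.029,0.8],[[0.55,0.9,-0.3],0.029,0.8],[[0.55,1.0,-0.3],0.029,0.8]]' 80
python3 - <<'E'
from look import *
v=[.55895,.15782,-.10323];s=telemetry.read_state();print(s['gripper_force'],s['contact_force'])
for x in(-.062,-.008): rows([*inworld(v,[x,.098]),.092],v[2])
E
```

```text
t: 25.22
position: [0.4755, -0.0317, 0.0927]
ee_rot: [-0.0, 0.05, 0.999, 0.001]
contact_force: [0.6, -0.8, -2.8]
width: 0.0528
gripper_force: 85.0
85.0418758392334 [ 0.58035115 -0.79649121 -2.76945289]
pos [ 0.4755 -0.0317  0.0927] phi -0.101 -> shift [-0.011  1.475  0.005] turn 0.002 j7 1.81 w 0.0528 t 25.2
pos [ 0.4755 -0.0317  0.0927] phi -0.101 -> shift [-0.281  1.475  0.005] turn 0.002 j7 1.81 w 0.0528 t 25.2
```

```bash
python3 -m crank '[[[0,0.2,0],0,0.8],[[0,0.45,0],0,0.8],[[0,0.7,0],0,0.8],[[0,0.95,0],0,0.8],[[-0.01,1,0],0,0.8],[[-0.01,1,0],0,0.8]]' 80
python3 -m crank '[[[0,0.25,0],0,0.8],[[0,0.475,0],0,0.8],[[0,0.475,0],0,0.8],[[0,0.475,0],0,0.8]]' 80
python3 - <<'E'
from look import *
im=viewer.get_image('top')
a=cv2.resize(im[160:260,130:260],(780,600),interpolation=3)
cv2.imwrite('pics/c6.png',a[:,:,::-1])
v=[.55895,.15782,-.10323];s=telemetry.read_state();print(s['gripper_force'],s['contact_force'])
for x in(-.062,-.008): rows([*inworld(v,[x,.098]),.092],v[2])
E
```

```text
t: 25.98
position: [0.4986, 0.1651, 0.0926]
ee_rot: [0.0, 0.051, 0.999, -0.0]
contact_force: [0.7, -0.5, -3.4]
width: 0.0526
gripper_force: 85.1
t: 26.48
position: [0.5082, 0.256, 0.0925]
ee_rot: [-0.0, 0.053, 0.999, -0.001]
contact_force: [-0.4, -0.2, -3.4]
width: 0.0529
gripper_force: 85.3
85.31486749649048 [ 0.08486968 -0.91782688 -4.43483685]
pos [0.5082 0.2555 0.0926] phi -0.108 -> shift [0.007 0.03  0.003] turn -0.003 j7 1.33 w 0.0528 t 26.5
pos [0.5082 0.2555 0.0926] phi -0.108 -> shift [-0.263  0.031  0.003] turn -0.003 j7 1.33 w 0.0528 t 26.5
```

View pics/c6.png

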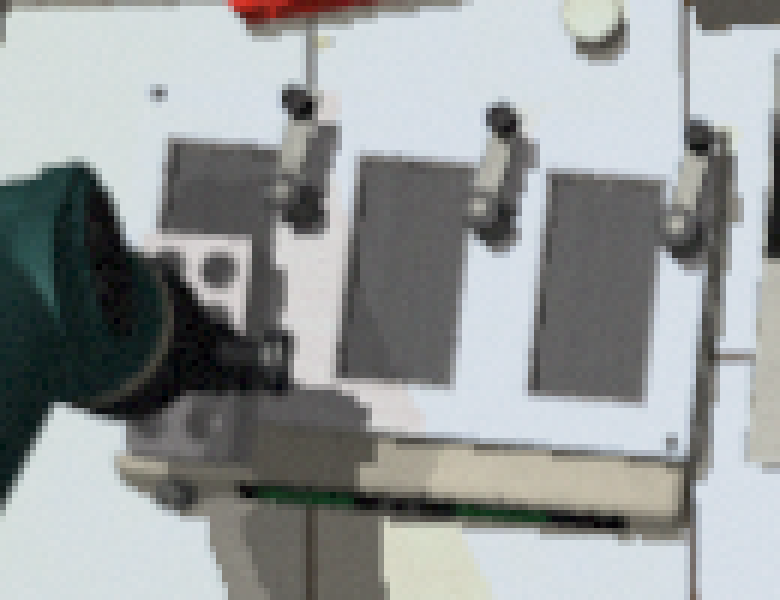

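The view shows the block over the front of well_3, back edge from crop (147,236) to (250,237), and the shaker where it was. I'll compute the final offset.

```bash
python3 - <<'E'
from look import *
f=lambda L:[(a/6+130,b/6+160) for a,b in L]
m=[M9[0]]+M9[3:]
v,e=fit(m,f([(168,139),(360,157),(338,377),(455,387),(549,176),(530,394),(646,404)]),.06);print(v,e)
z=.0925+.031
c=[onz('top',p,z)[:2] for p in f([(147,237),(251,238)])];print(c,np.linalg.norm(c[0]-c[1]))
s=telemetry.read_state();d=(c[0]+c[1])/2-s['position'][:2]
ph=-.106;R=np.array([[np.cos(ph),np.sin(ph)],[-np.sin(ph),np.cos(ph)]]);print('backmid rel tcp (block axes)',R@d,'expect ~.062,0')
rows([*inworld(v,[-.008,.098]),.092],v[2])
E
```

```text
[ 0.55803988  0.15757274 -0.10567683] 0.0010134246329156795
[array([0.56856739, 0.27262861]), array([0.56685612, 0.2220326 ])] 0.050624945801605155
backmid rel tcp (block axes) [ 0.06005301 -0.00184813] expect ~.062,0
pos [0.5082 0.2555 0.0926] phi -0.108 -> shift [-0.259  0.03   0.003] turn -0.001 j7 1.33 w 0.0528 t 26.5
```

```bash
python3 -m crank '[[[-0.13,0.015,0],0,0.8],[[-0.255,0.03,0],0,0.8],[[-0.255,0.03,0],0,0.8],[[-0.255,0.03,0.03],0,0.8],[[-0.255,0.03,0.06],0,0.8],[[-0.255,0.03,0.06],0,0.8]]' 80
python3 - <<'E'
from look import *
v=[ 0.5585,.1577,-.1045]
rows([*inworld(v,[-.008,.098]),.063],v[2])
E
```

```text
t: 27.28
position: [0.5583, 0.2591, 0.0798]
ee_rot: [-0.001, 0.052, 0.999, -0.001]
contact_force: [-0.2, -0.8, -2.5]
width: 0.0532
gripper_force: 85.4
pos [0.5583 0.2591 0.0798] phi -0.104 -> shift [-0.014 -0.014  0.084] turn 0.0 j7 1.36 w 0.0532 t 27.3
```

```bash
python3 -m crank '[[[-0.012,-0.01,0.01],0,0.8],[[-0.012,-0.01,0.025],0,0.8],[[-0.012,-0.01,0.04],0,0.8],[[-0.012,-0.01,0.055],0,0.8],[[-0.012,-0.01,0.07],0,0.8],[[-0.012,-0.01,0.082],0,0.8],[[-0.012,-0.01,0.082],0,0.8]]' 80
python3 - <<'E'
from look import *
v=[ 0.5585,.1577,-.1045]
rows([*inworld(v,[-.008,.098]),.063],v[2])
E
```

```text
t: 28.15
position: [0.5618, 0.2572, 0.0641]
ee_rot: [-0.0, 0.052, 0.999, -0.0]
contact_force: [0.2, 0.5, -3.6]
width: 0.0526
gripper_force: 85.4
pos [0.5618 0.2572 0.0641] phi -0.104 -> shift [ 0.005 -0.007  0.005] turn 0.0 j7 1.37 w 0.0526 t 28.1
```

```bash
python3 -m crank '[[[0,0,0],0,-0.2],[[0,0,0],0,-0.5],[[0,0,0],0,-0.5],[[0,0,-0.2],0,-0.5],[[0,0,-0.5],0,0.2],[[0,0,-0.55],0,0.3],[[0,0,-0.55],0,0.3]]' 20
cat >> look.py <<'E'
def swing(v,i,th,ths):
    p,phi=arc(v,i,th)
    print('above');rows([*p,.17],phi);print('down');rows([*p,.107],phi)
    for t in ths:
        q,ph=arc(v,i,t);d=q-p;c,s=np.cos(phi),np.sin(phi)
        print(round(t,2),np.round([-(c*d[0]+s*d[1])/.2,(-s*d[0]+c*d[1])/.2],3),'turn',round((t-th)/(np.pi/2),3))
E
python3 - <<'E'
from look import *
v=[ 0.5585,.1577,-.1045]
swing(v,3,1.72,[1.55,1.37,1.19,1.01,.83])
swing(v,3,.83,[.65,.47,.29,.11,-.05,-.12])
E
```

```text
t: 29.02
position: [0.5624, 0.2576, 0.1752]
ee_rot: [0.001, 0.052, 0.999, 0.001]
contact_force: [-0.8, -0.8, -1.2]
width: 0.0301
gripper_force: 0.0
above
pos [0.5624 0.2576 0.1752] phi -0.104 -> shift [-0.39  -0.252  0.026] turn 0.095 j7 1.3 w 0.0301 t 29.0
down
pos [0.5624 0.2576 0.1752] phi -0.104 -> shift [-0.39  -0.252  0.341] turn 0.095 j7 1.3 w 0.0301 t 29.0
1.55 [0.003 0.037] turn -0.108
1.37 [0.013 0.075] turn -0.223
1.19 [0.03  0.111] turn -0.337
1.01 [0.053 0.143] turn -0.452
0.83 [0.082 0.171] turn -0.567
above
pos [0.5624 0.2576 0.1752] phi -0.104 -> shift [-0.335 -0.071  0.026] turn -0.471 j7 1.3 w 0.0301 t 29.0
down
pos [0.5624 0.2576 0.1752] phi -0.104 -> shift [-0.335 -0.071  0.341] turn -0.471 j7 1.3 w 0.0301 t 29.0
0.65 [0.004 0.039] turn -0.115
0.47 [0.014 0.078] turn -0.229
0.29 [0.031 0.113] turn -0.344
0.11 [0.055 0.145] turn -0.458
-0.05 [0.08 0.17] turn -0.56
-0.12 [0.092 0.179] turn -0.605
```

```bash
python3 -m crank '[[[-0.2,-0.13,0],0.05,0.3],[[-0.39,-0.252,0.02],0.095,0.3],[[-0.39,-0.252,0.03],0.095,0.3],[[-0.39,-0.252,0.2],0.095,0.3],[[-0.39,-0.252,0.33],0.095,0.3],[[-0.39,-0.252,0.33],0.095,0.48],[[-0.39,-0.252,0.33],0.095,0.48]]' 20
python3 -m crank '[[[0.003,0.037,0],-0.108,0.48],[[0.013,0.075,0],-0.223,0.48],[[0.03,0.111,0],-0.337,0.48],[[0.053,0.143,0],-0.452,0.48],[[0.082,0.171,0],-0.567,0.48],[[0.082,0.171,0],-0.567,0.48]]'
python3 - <<'E'
from look import *
v=[ 0.5585,.1577,-.1045];p,_=arc(v,3,.83);rows([*p,.107])
E
```

```text
t: 29.9
position: [0.634, 0.1994, 0.1082]
ee_rot: [-0.0, 0.126, 0.992, -0.0]
contact_force: [0.1, 0.3, 0.0]
width: 0.0225
gripper_force: 0.0
t: 30.65
position: [0.6274, 0.2373, 0.1097]
ee_rot: [0.001, -0.313, 0.95, 0.001]
contact_force: [0.4, -0.3, 0.1]
width: 0.022
gripper_force: 0.0
pos [0.6274 0.2373 0.1097] phi 0.637 -> shift [ 0.001 -0.003  0.013] turn 0 j7 1.95 w 0.022 t 30.6
```

```bash
python3 -m crank '[[[0.004,0.037,0.005],-0.115,0.48],[[0.014,0.076,0.005],-0.229,0.48],[[0.031,0.111,0.005],-0.344,0.48],[[0.055,0.143,0.005],-0.44,0.48],[[0.08,0.168,0.005],-0.44,0.48],[[0.092,0.179,0.005],-0.44,0.48],[[0.094,0.184,0.005],-0.44,0.48]]'
python3 - <<'E'
from look import *
v=[ 0.5585,.1577,-.1045];p,_=arc(v,3,0);rows([*p,.107])
E
```

```text
t: 31.52
position: [0.5901, 0.2545, 0.1075]
ee_rot: [0.0, -0.616, 0.788, -0.0]
contact_force: [-0.6, -0.3, -0.1]
width: 0.0224
gripper_force: 0.0
pos [0.5901 0.2545 0.1075] phi 1.327 -> shift [-0.007 -0.033  0.002] turn 0 j7 2.41 w 0.0224 t 31.5
```

```bash
python3 -m crank '[[[0,0.01,0],0,0.48],[[0,0.02,0],0,0.48],[[0,0.03,0],0,0.48]]'
python3 -m crank '[[[0,-0.02,0],0,0.2],[[0,-0.02,-0.2],0,0.2],[[0,-0.02,-0.5],0,0.2],[[0,0.2,-0.6],0.12,0.2],[[0,0.5,-0.6],0.24,-0.2],[[0,0.8,-0.6],0.36,-0.5],[[0,1,-0.6],0.48,-0.6],[[0,1,-0.6],0.6,-0.6]]'
python3 - <<'E'
from look import *
im=viewer.get_image('top')
a=cv2.resize(im[160:260,130:260],(780,600),interpolation=3)
cv2.imwrite('pics/c7.png',a[:,:,::-1])
E
```

```text
t: 31.9
position: [0.5841, 0.2561, 0.1073]
ee_rot: [-0.0, -0.616, 0.787, -0.0]
contact_force: [0.4, 0.3, -0.3]
width: 0.0223
gripper_force: 0.0
t: 32.9
position: [0.3864, 0.3049, 0.2272]
ee_rot: [-0.001, -0.194, 0.981, 0.0]
contact_force: [0.5, 1.3, -0.7]
width: 0.0682
gripper_force: 0.0
```

View pics/c7.png

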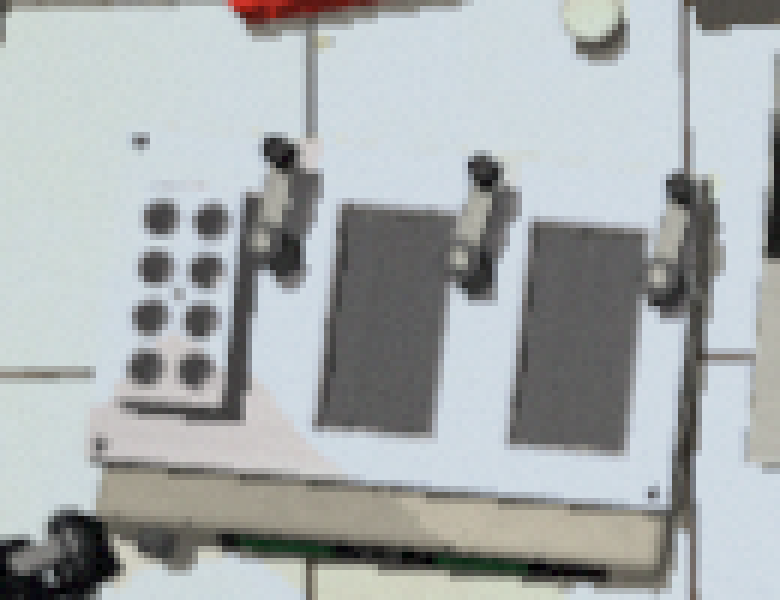

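The shaker has been knocked about 25 mm forward. block_2 is seated in well_3, but lever_3 is still open, knob at (280,150). I'll refit and redo the swing.

```bash
python3 - <<'E'
from look import *
f=lambda L:[(a/6+130,b/6+160) for a,b in L]
v,e=fit(M9[3:],f([(342,204),(316,430),(434,437),(530,218),(510,443),(628,454)]),.06);print(v.tolist(),e)
K=knobs(v,f([(681,187),(484,168),(280,150)]))
h=fit([[.054,.027],[-.054,-.027]],f([(152,184),(222,405)]),.094);print(h, inworld(v,[0,.098]))
swing(v,3,1.73,[1.55,1.37,1.19,1.01,.83])
E
```

```text
[0.5330599336181855, 0.16757146992475233, -0.10019361427349979] 0.0009264590389547278
knob 1 [0.5869 0.0123] pivot [0.5469 0.0255] r 0.0421 theta 1.788
knob 2 [0.5987 0.1084] pivot [0.5567 0.123 ] r 0.0444 theta 1.805
knob 3 [0.61  0.208] pivot [0.5665 0.2205] r 0.0452 theta 1.751
(array([ 0.54436503,  0.26035406, -0.15491834]), np.float64(0.001286695306235237)) [0.54286249 0.26507998]
above
pos [0.3884 0.3048 0.2275] phi 0.384 -> shift [-0.844 -0.857  0.287] turn 0.41 j7 1.31 w 0.0683 t 33.0
down
pos [0.3884 0.3048 0.2275] phi 0.384 -> shift [-0.844 -0.857  0.602] turn 0.41 j7 1.31 w 0.0683 t 33.0
1.55 [0.004 0.039] turn -0.115
1.37 [0.014 0.078] turn -0.229
1.19 [0.031 0.113] turn -0.344
1.01 [0.055 0.145] turn -0.458
0.83 [0.083 0.172] turn -0.573
```

```bash
python3 -m crank '[[[-0.28,-0.28,0.05],0.12,0.3],[[-0.56,-0.56,0.1],0.24,0.3],[[-0.844,-0.857,0.2],0.36,0.3],[[-0.844,-0.857,0.25],0.41,0.3],[[-0.844,-0.857,0.287],0.41,0.3],[[-0.844,-0.857,0.45],0.41,0.3],[[-0.844,-0.857,0.6],0.41,0.3],[[-0.844,-0.857,0.6],0.41,0.48]]' 20
python3 -m crank '[[[0,0,0],0,0.48],[[0.004,0.039,0],-0.115,0.48],[[0.014,0.078,0],-0.229,0.48],[[0.031,0.113,0],-0.344,0.48],[[0.055,0.145,0],-0.458,0.48],[[0.083,0.172,0],-0.573,0.48],[[0.083,0.172,0],-0.573,0.48]]'
python3 - <<'E'
from look import *
v=[.53306,.16757,-.1002]
swing(v,3,.83,[.65,.47,.29,.11,-.05,-.12])
E
```

```text
t: 33.95
position: [0.6089, 0.21, 0.1051]
ee_rot: [-0.003, 0.125, 0.992, -0.001]
contact_force: [0.0, -0.9, -0.2]
width: 0.0217
gripper_force: 0.0
t: 34.83
position: [0.605, 0.2481, 0.1092]
ee_rot: [0.002, -0.317, 0.948, 0.0]
contact_force: [-1.2, 0.1, -0.2]
width: 0.0224
gripper_force: 0.0
above
pos [0.605  0.2481 0.1092] phi 0.646 -> shift [ 0.016  0.005 -0.304] turn 0.003 j7 1.83 w 0.0224 t 34.8
down
pos [0.605  0.2481 0.1092] phi 0.646 -> shift [0.017 0.005 0.011] turn 0.003 j7 1.83 w 0.0224 t 34.8
0.65 [0.004 0.039] turn -0.115
0.47 [0.014 0.078] turn -0.229
0.29 [0.031 0.113] turn -0.344
0.11 [0.055 0.145] turn -0.458
-0.05 [0.08 0.17] turn -0.56
-0.12 [0.092 0.179] turn -0.605
```

```bash
python3 -m crank '[[[0.017,0.042,0.005],-0.115,0.48],[[0.03,0.082,0.005],-0.229,0.48],[[0.047,0.117,0.005],-0.344,0.48],[[0.071,0.149,0.005],-0.44,0.48],[[0.096,0.174,0.005],-0.44,0.48],[[0.108,0.183,0.005],-0.44,0.48],[[0.11,0.187,0.005],-0.44,0.48]]'
python3 - <<'E'
from look import *
v=[.53306,.16757,-.1002]
p,_=arc(v,3,0);rows([*p,.107])
E
```

```text
t: 35.7
position: [0.5705, 0.264, 0.1079]
ee_rot: [0.006, -0.618, 0.786, -0.003]
contact_force: [10.9, -0.3, -4.3]
width: 0.0224
gripper_force: 5.2
pos [0.5705 0.264  0.1079] phi 1.332 -> shift [-0.002 -0.002  0.005] turn 0 j7 2.29 w 0.0224 t 35.7
```

```bash
python3 -m crank '[[[0,-0.015,0],0,0.2],[[0,-0.015,-0.2],0,0.2],[[0.1,0.1,-0.5],0.12,0.2],[[0.4,0.3,-0.5],0.24,0],[[0.7,0.4,-0.5],0.36,-0.2],[[1,0.4,-0.5],0.48,-0.4],[[1,0.4,-0.5],0.6,-0.65],[[1,0.4,-0.5],0.7,-0.65]]'
python3 - <<'E'
from look import *
b=[.5867,-.1573,-.048]
p=inworld(b,[-.008,-.004]);rows([*p,.12],b[2]);rows([*p,.031],b[2])
im=viewer.get_image('top')
a=cv2.resize(im[160:260,130:345],(799,372),interpolation=3)
cv2.imwrite('pics/c8.png',a[:,:,::-1])
E
```

```text
t: 36.7
position: [0.438, 0.0862, 0.2065]
ee_rot: [-0.001, -0.113, 0.994, 0.0]
contact_force: [-0.1, 0.1, -0.3]
width: 0.0702
gripper_force: 0.0
pos [0.438  0.0862 0.2065] phi 0.227 -> shift [-0.407 -1.362  0.431] turn 0.175 j7 1.6 w 0.0702 t 36.7
pos [0.438  0.0862 0.2065] phi 0.227 -> shift [-0.408 -1.363  0.876] turn 0.175 j7 1.6 w 0.0702 t 36.7
```

View pics/c8.png

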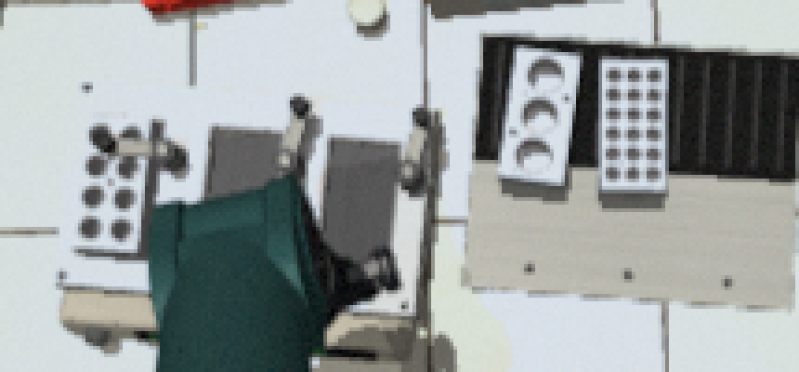

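Lever_3 now lies shut across block_2, knob at crop (103,135). block_1 is still at (633,122), so I'll fetch it.

```bash
python3 -m crank '[[[0,-0.3,0],0.1,-0.65],[[0,-0.6,0],0.175,-0.65],[[-0.1,-0.9,0.1],0.175,-0.65],[[-0.25,-1,0.2],0.175,-0.65],[[-0.408,-1,0.3],0.175,-0.65],[[-0.408,-1,0.3],0.175,-0.65]]' 80
python3 - <<'E'
from look import *
b=[.5867,-.1573,-.048]
p=inworld(b,[-.008,-.004]);rows([*p,.031],b[2])
E
```

```text
t: 37.5
position: [0.5676, -0.0857, 0.1447]
ee_rot: [-0.001, 0.017, 1.0, 0.001]
contact_force: [-0.1, -0.1, -1.1]
width: 0.0705
gripper_force: 0.0
pos [ 0.5676 -0.0857  0.1447] phi -0.034 -> shift [-0.068 -0.375  0.568] turn 0.009 j7 1.82 w 0.0705 t 37.5
```

```bash
python3 -m crank '[[[-0.03,-0.2,0.1],0.009,-0.65],[[-0.06,-0.375,0.1],0.009,-0.65],[[-0.06,-0.375,0.15],0.009,-0.65],[[-0.06,-0.375,0.3],0.009,-0.65],[[-0.06,-0.375,0.45],0.009,-0.65],[[-0.06,-0.375,0.565],0.009,-0.65],[[-0.06,-0.375,0.565],0.009,-0.65]]' 80
python3 -m crank '[[[0,0.02,0],0,0],[[0,0.02,0],0,0.8],[[0,0.02,0],0,0.8],[[0,0.02,0],0,0.8]]' 80
python3 - <<'E'
from look import *
v=[.53306,.16757,-.1002]
rows([.58,-.157,.031])
for x in(-.062,-.007): rows([*inworld(v,[x,0]),.092],v[2])
E
```

```text
t: 38.38
position: [0.5735, -0.1605, 0.032]
ee_rot: [-0.002, 0.024, 1.0, 0.001]
contact_force: [-0.8, 0.2, 0.8]
width: 0.0708
gripper_force: 0.0
t: 38.88
position: [0.5764, -0.1576, 0.0346]
ee_rot: [0.0, 0.025, 1.0, 0.001]
contact_force: [-1.9, 2.9, 7.2]
width: 0.0529
gripper_force: 85.5
pos [ 0.5764 -0.1576  0.0346] phi -0.049 -> shift [-0.018  0.004  0.018] turn 0 j7 1.96 w 0.0529 t 38.9
pos [ 0.5764 -0.1576  0.0346] phi -0.049 -> shift [ 0.606  1.629 -0.285] turn 0.032 j7 1.96 w 0.0529 t 38.9
pos [ 0.5764 -0.1576  0.0346] phi -0.049 -> shift [ 0.331  1.615 -0.285] turn 0.032 j7 1.96 w 0.0529 t 38.9
```

```bash
python3 -m crank '[[[0,0,-0.15],0,0.8],[[0,0,-0.3],0,0.8],[[0.15,0,-0.3],0,0.8],[[0.3,0.2,-0.3],0.01,0.8],[[0.45,0.4,-0.3],0.02,0.8],[[0.6,0.6,-0.3],0.03,0.8],[[0.65,0.8,-0.3],0.032,0.8],[[0.65,1.0,-0.3],0.032,0.8]]' 80
python3 -m crank '[[[0,0.2,0],0,0.8],[[0,0.4,0],0,0.8],[[0,0.6,0],0,0.8],[[0,0.6,0],0,0.8],[[0,0.6,0],0,0.8]]' 80
python3 - <<'E'
from look import *
im=viewer.get_image('top')
a=cv2.resize(im[160:260,130:260],(780,600),interpolation=3)
cv2.imwrite('pics/c9.png',a[:,:,::-1])
v=[.53306,.16757,-.1002];s=telemetry.read_state();print(s['gripper_force'],s['contact_force'])
for x in(-.062,-.010): rows([*inworld(v,[x,0]),.092],v[2])
E
```

```text
t: 39.88
position: [0.4547, 0.0485, 0.0934]
ee_rot: [-0.0, 0.051, 0.999, -0.0]
contact_force: [0.7, -0.0, -3.3]
width: 0.0529
gripper_force: 85.2
t: 40.5
position: [0.4679, 0.1665, 0.0933]
ee_rot: [-0.0, 0.05, 0.999, -0.0]
contact_force: [-0.5, 0.6, -4.1]
width: 0.0528
gripper_force: 85.3
85.34800887107849 [-0.21310626 -1.14644876 -3.72663758]
pos [0.4678 0.1657 0.0933] phi -0.102 -> shift [-0.014  0.042  0.006] turn -0.001 j7 1.41 w 0.053 t 40.5
pos [0.4678 0.1657 0.0933] phi -0.102 -> shift [-0.274  0.042  0.006] turn -0.001 j7 1.41 w 0.053 t 40.5
```

View pics/c9.png

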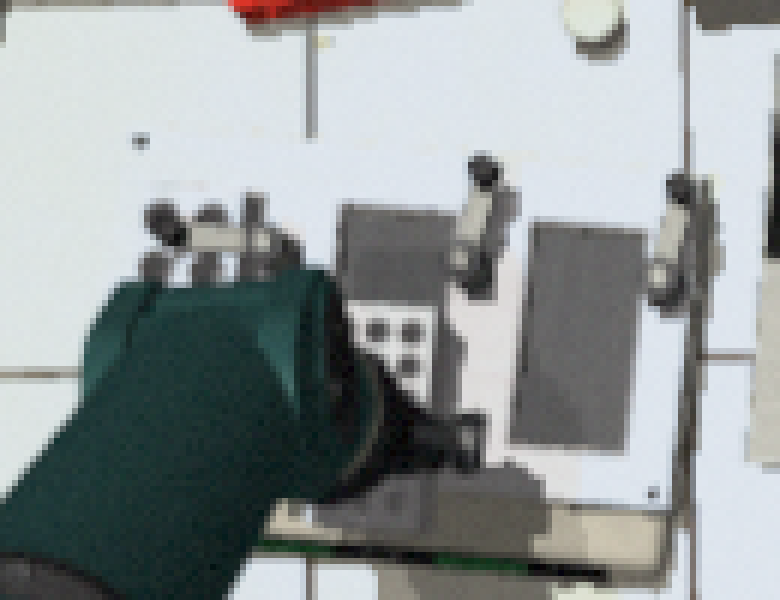

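Block_1 is over the front of well_2, back right corner at crop (436,305). The shaker hasn't moved since the last fit, and lever_3's knob is at about (173,230).

```bash
python3 - <<'E'
from look import *
f=lambda L:[(a/6+130,b/6+160) for a,b in L]
v,e=fit([M9[3]]+M9[6:],f([(342,203),(531,219),(510,443),(628,453)]),.06);print(v.tolist(),e)
knobs(v,f([(681,187),(484,168),(172,231)]))
c=onz('top',f([(437,305)])[0],.124)[:2];s=telemetry.read_state();d=c-s['position'][:2]
ph=-.101;R=np.array([[np.cos(ph),np.sin(ph)],[-np.sin(ph),np.cos(ph)]]);print('back right corner rel tcp',R@d,'expect .064,-.027')
rows([*inworld(v,[-.010,0]),.080],v[2])
E
```

```text
[0.5337519700124056, 0.16739056576812014, -0.10552156480733833] 0.0007725334909390452
knob 1 [0.5869 0.0123] pivot [0.5469 0.0252] r 0.0421 theta 1.776
knob 2 [0.5987 0.1084] pivot [0.5572 0.1227] r 0.0439 theta 1.797
knob 3 [0.5712 0.2604] pivot [0.5675 0.2201] r 0.0404 theta -0.015
back right corner rel tcp [ 0.06698296 -0.02758677] expect .064,-.027
pos [0.4678 0.1657 0.0933] phi -0.102 -> shift [-0.277  0.042  0.066] turn 0.002 j7 1.41 w 0.053 t 40.5
```

```bash
python3 -m crank '[[[-0.13,0.02,0],0,0.8],[[-0.268,0.04,0],0,0.8],[[-0.268,0.04,0],0,0.8],[[-0.268,0.04,0.03],0,0.8],[[-0.268,0.04,0.06],0,0.8],[[-0.268,0.04,0.06],0,0.8]]' 80
python3 - <<'E'
from look import *
v=[ 0.5334,.1675,-.1028]
rows([*inworld(v,[-.0115,0]),.0645],v[2])
E
```

```text
t: 41.3
position: [0.521, 0.1692, 0.0805]
ee_rot: [-0.001, 0.05, 0.999, -0.0]
contact_force: [-0.2, -0.5, -3.6]
width: 0.053
gripper_force: 85.4
pos [0.521  0.1692 0.0805] phi -0.101 -> shift [-0.005 -0.002  0.08 ] turn 0.001 j7 1.43 w 0.053 t 41.3
```

```bash
python3 -m crank '[[[-0.005,-0.002,0.01],0,0.8],[[-0.005,-0.002,0.025],0,0.8],[[-0.005,-0.002,0.04],0,0.8],[[-0.005,-0.002,0.055],0,0.8],[[-0.005,-0.002,0.07],0,0.8],[[-0.005,-0.002,0.08],0,0.8],[[-0.005,-0.002,0.08],0,0.8]]' 80
python3 - <<'E'
from look import *
v=[ 0.5334,.1675,-.1028]
rows([*inworld(v,[-.0115,0]),.0645],v[2])
E
```

```text
t: 42.18
position: [0.5234, 0.1698, 0.0651]
ee_rot: [0.0, 0.05, 0.999, 0.0]
contact_force: [-0.1, 3.0, -4.6]
width: 0.0523
gripper_force: 85.9
pos [0.5234 0.1698 0.0651] phi -0.1 -> shift [ 0.006 -0.006  0.003] turn 0.002 j7 1.44 w 0.0523 t 42.2
```

```bash
python3 -m crank '[[[0,0,0.003],0,-0.2],[[0,0,0],0,-0.5],[[0,0,0],0,-0.5],[[0,0,-0.2],0,-0.5],[[0,0,-0.5],0,0.2],[[0,0,-0.55],0,0.3],[[0,0,-0.55],0,0.3]]' 20
python3 - <<'E'
from look import *
v=[ 0.5334,.1675,-.1028]
swing(v,2,1.76,[1.58,1.4,1.22,1.04,.86])
E
```

```text
t: 43.05
position: [0.5235, 0.1688, 0.176]
ee_rot: [0.001, 0.05, 0.999, 0.0]
contact_force: [-0.6, 0.4, 0.8]
width: 0.0297
gripper_force: 0.0
above
pos [0.5235 0.1688 0.176 ] phi -0.101 -> shift [-0.405 -0.254  0.03 ] turn 0.122 j7 1.37 w 0.0297 t 43.0
down
pos [0.5235 0.1688 0.176 ] phi -0.101 -> shift [-0.405 -0.254  0.345] turn 0.122 j7 1.37 w 0.0297 t 43.0
1.58 [0.004 0.039] turn -0.115
1.4 [0.014 0.078] turn -0.229
1.22 [0.031 0.113] turn -0.344
1.04 [0.055 0.145] turn -0.458
0.86 [0.083 0.172] turn -0.573
```

```bash
python3 -m crank '[[[-0.2,-0.13,0],0.06,0.3],[[-0.405,-0.254,0.02],0.122,0.3],[[-0.405,-0.254,0.03],0.122,0.3],[[-0.405,-0.254,0.2],0.122,0.3],[[-0.405,-0.254,0.335],0.122,0.3],[[-0.405,-0.254,0.335],0.122,0.48],[[-0.405,-0.254,0.335],0.122,0.48]]' 20
python3 -m crank '[[[0.004,0.039,0],-0.115,0.48],[[0.014,0.078,0],-0.229,0.48],[[0.031,0.113,0],-0.344,0.48],[[0.055,0.145,0],-0.458,0.48],[[0.083,0.172,0],-0.573,0.48],[[0.083,0.172,0],-0.573,0.48]]'
python3 - <<'E'
from look import *
v=[ 0.5334,.1675,-.1028]
swing(v,2,.86,[.68,.5,.32,.14,-.03])
E
```

```text
t: 43.92
position: [0.5984, 0.1106, 0.1081]
ee_rot: [-0.0, 0.145, 0.989, -0.0]
contact_force: [-0.6, 0.6, 0.3]
width: 0.0221
gripper_force: 0.0
t: 44.68
position: [0.5936, 0.1486, 0.1096]
ee_rot: [0.001, -0.299, 0.954, 0.0]
contact_force: [-1.0, -0.0, 0.5]
width: 0.0225
gripper_force: 0.0
above
pos [0.5936 0.1486 0.1096] phi 0.606 -> shift [ 0.003 -0.001 -0.302] turn -0.001 j7 1.98 w 0.0225 t 44.7
down
pos [0.5936 0.1486 0.1096] phi 0.606 -> shift [ 0.004 -0.001  0.013] turn -0.001 j7 1.98 w 0.0225 t 44.7
0.68 [0.004 0.039] turn -0.115
0.5 [0.014 0.078] turn -0.229
0.32 [0.031 0.113] turn -0.344
0.14 [0.055 0.145] turn -0.458
-0.03 [0.082 0.171] turn -0.567
```

```bash
python3 -m crank '[[[0.006,0.039,0.005],-0.115,0.48],[[0.017,0.078,0.005],-0.229,0.48],[[0.034,0.113,0.005],-0.344,0.48],[[0.058,0.145,0.005],-0.44,0.48],[[0.085,0.171,0.005],-0.44,0.48],[[0.092,0.178,0.005],-0.44,0.48],[[0.095,0.183,0.005],-0.44,0.48]]'
python3 -m crank '[[[0,-0.015,0],0,0.2],[[0,-0.015,-0.2],0,0.2],[[0.1,0.1,-0.5],0.12,0.2],[[0.4,0.3,-0.5],0.24,0],[[0.7,0.3,-0.5],0.36,-0.2],[[1,0.3,-0.5],0.48,-0.4],[[1,0.3,-0.5],0.6,-0.65],[[1,0.3,-0.5],0.72,-0.65]]'
python3 - <<'E'
from look import *
b=[.5954,-.0808,-.1456]
p=inworld(b,[-.008,0]);rows([*p,.12],b[2]);rows([*p,.031],b[2])
im=viewer.get_image('top')
a=cv2.resize(im[160:260,130:290],(800,500),interpolation=3)
cv2.imwrite('pics/c10.png',a[:,:,::-1])
E
```

```text
t: 45.55
position: [0.5595, 0.1671, 0.1083]
ee_rot: [0.003, -0.603, 0.797, -0.002]
contact_force: [6.3, -0.5, -0.3]
width: 0.0221
gripper_force: 3.2
t: 46.55
position: [0.4426, -0.0104, 0.207]
ee_rot: [-0.002, -0.081, 0.997, 0.0]
contact_force: [0.1, -0.4, -0.7]
width: 0.0708
gripper_force: 0.0
pos [ 0.4426 -0.0104  0.207 ] phi 0.163 -> shift [-0.66  -0.459  0.432] turn 0.196 j7 1.79 w 0.0708 t 46.5
pos [ 0.4426 -0.0104  0.207 ] phi 0.163 -> shift [-0.662 -0.46   0.877] turn 0.196 j7 1.79 w 0.0708 t 46.5
```

View pics/c10.png

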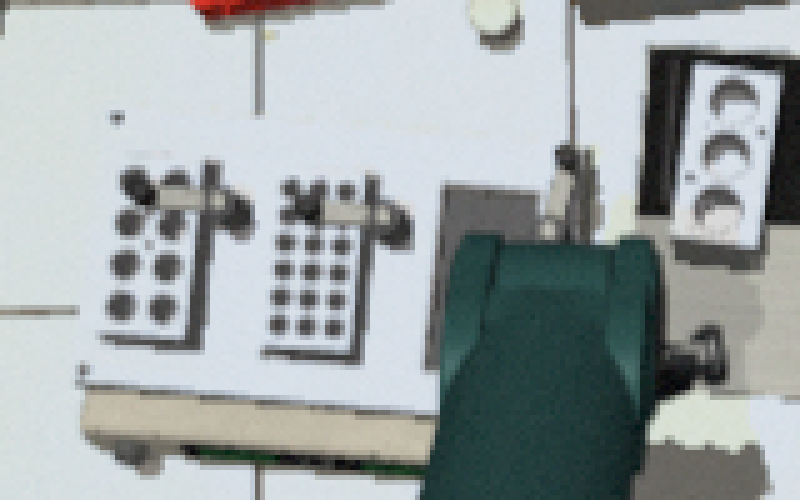

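Levers 2 and 3 are both shut, knobs at crop (302,208) and (145,192). Block_3 is undisturbed at (728,152), so I'll take it next.

```bash
python3 -m crank '[[[-0.2,-0.15,0.1],0.1,-0.65],[[-0.45,-0.3,0.2],0.196,-0.65],[[-0.655,-0.46,0.3],0.196,-0.65],[[-0.655,-0.46,0.45],0.196,-0.65],[[-0.655,-0.46,0.6],0.196,-0.65],[[-0.655,-0.46,0.75],0.196,-0.65],[[-0.655,-0.46,0.87],0.196,-0.65],[[-0.655,-0.46,0.87],0.196,-0.65]]' 80
python3 -m crank '[[[0,0,0],0,0],[[0,0,0],0,0.8],[[0,0,0],0,0.8],[[0,0,0],0,0.8]]' 80
python3 - <<'E'
from look import *
v=[ 0.5334,.1675,-.1028]
b=[.5954,-.0808,-.1456];s=telemetry.read_state()
c,n=np.cos(b[2]),np.sin(b[2]);d=s['position'][:2]-b[:2];print('grip in block',d@[c,n],d@[-n,c])
for x in(-.062,-.010): rows([*inworld(v,[x,-.098]),.093],v[2])
E
```

```text
t: 47.6
position: [0.5873, -0.0762, 0.0312]
ee_rot: [-0.003, 0.066, 0.998, 0.001]
contact_force: [0.9, -0.1, -0.1]
width: 0.071
gripper_force: 0.0
t: 48.1
position: [0.5901, -0.0771, 0.0342]
ee_rot: [0.0, 0.067, 0.998, 0.0]
contact_force: [-1.8, 0.1, 5.7]
width: 0.0524
gripper_force: 84.5
grip in block -0.005782904394982161 0.0028965443074903115
pos [ 0.5901 -0.0771  0.0342] phi -0.134 -> shift [ 0.738  0.675 -0.294] turn -0.02 j7 1.79 w 0.0524 t 48.1
pos [ 0.5901 -0.0771  0.0342] phi -0.134 -> shift [ 0.479  0.683 -0.294] turn -0.02 j7 1.79 w 0.0524 t 48.1
```

```bash
python3 -m crank '[[[0,0,-0.15],0,0.8],[[0,0,-0.3],0,0.8],[[0.2,0,-0.3],0,0.8],[[0.4,0,-0.3],0,0.8],[[0.6,0.2,-0.3],-0.01,0.8],[[0.738,0.45,-0.3],-0.02,0.8],[[0.738,0.67,-0.3],-0.02,0.8],[[0.738,0.67,-0.3],-0.02,0.8]]' 80
python3 - <<'E'
from look import *
im=viewer.get_image('top')
a=cv2.resize(im[160:260,130:260],(780,600),interpolation=3)
cv2.imwrite('pics/c11.png',a[:,:,::-1])
v=[ 0.5334,.1675,-.1028];s=telemetry.read_state();print(s['gripper_force'],s['contact_force'])
for x in(-.062,-.007): rows([*inworld(v,[x,-.098]),.092],v[2])
E
```

```text
t: 49.1
position: [0.4621, 0.0804, 0.0932]
ee_rot: [0.001, 0.047, 0.999, 0.001]
contact_force: [0.4, -0.0, -3.1]
width: 0.0533
gripper_force: 85.2
85.21548271179199 [-0.79229121 -0.92104978 -4.18928455]
pos [0.4617 0.0778 0.0932] phi -0.097 -> shift [-0.    -0.007  0.006] turn 0.003 j7 1.57 w 0.0525 t 49.1
pos [0.4617 0.0778 0.0932] phi -0.097 -> shift [-0.275 -0.009  0.006] turn 0.003 j7 1.57 w 0.0525 t 49.1
```

View pics/c11.png

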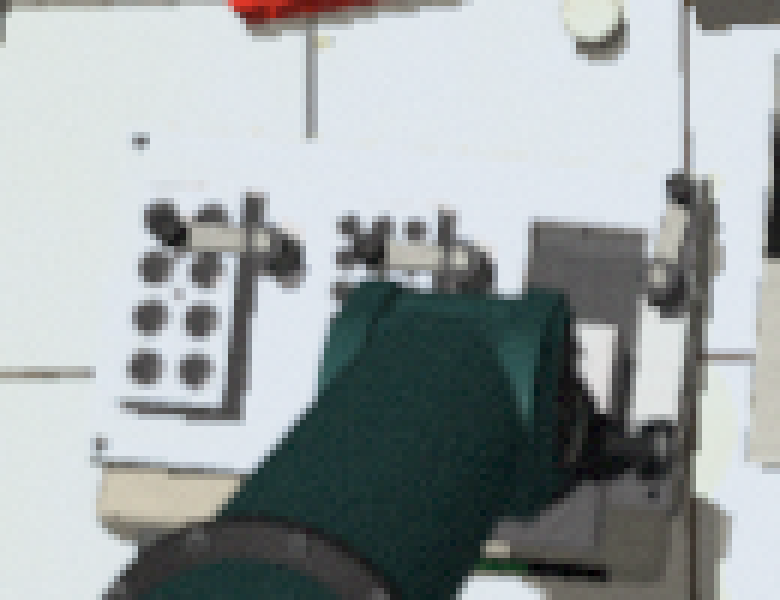

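Well_1's back left corner is still at crop (530,219), so the shaker hasn't moved. The held block's back right corner is at (617,324).

```bash
python3 - <<'E'
from look import *
f=lambda L:[(a/6+130,b/6+160) for a,b in L]
c=onz('top',f([(617,324)])[0],.124)[:2];s=telemetry.read_state();d=c-s['position'][:2]
ph=-.1;R=np.array([[np.cos(ph),np.sin(ph)],[-np.sin(ph),np.cos(ph)]]);print('corner rel tcp',R@d,'expect .060,-.027')
E
python3 -m crank '[[[-0.13,-0.005,0],0,0.8],[[-0.268,-0.008,0],0,0.8],[[-0.268,-0.008,0],0,0.8],[[-0.268,-0.008,0.03],0,0.8],[[-0.268,-0.008,0.06],0,0.8],[[-0.268,-0.008,0.06],0,0.8]]' 80
python3 - <<'E'
from look import *
v=[ 0.5334,.1675,-.1028]
rows([*inworld(v,[-.0075,-.098]),.064],v[2])
E
```

```text
corner rel tcp [ 0.06156701 -0.02747067] expect .060,-.027
t: 49.9
position: [0.5135, 0.0685, 0.0806]
ee_rot: [-0.001, 0.051, 0.999, -0.0]
contact_force: [1.7, 3.3, -6.3]
width: 0.0525
gripper_force: 85.0
pos [0.5135 0.0685 0.0806] phi -0.102 -> shift [-0.011  0.012  0.083] turn 0.001 j7 1.59 w 0.0525 t 49.9
```

```bash
python3 -m crank '[[[-0.008,0.012,0],0,0.8],[[-0.008,0.012,0.01],0,0.8],[[-0.008,0.012,0.025],0,0.8],[[-0.008,0.012,0.04],0,0.8],[[-0.008,0.012,0.055],0,0.8],[[-0.008,0.012,0.07],0,0.8],[[-0.008,0.012,0.082],0,0.8],[[-0.008,0.012,0.082],0,0.8]]' 80
python3 - <<'E'
from look import *
v=[ 0.5334,.1675,-.1028]
rows([*inworld(v,[-.0075,-.098]),.064],v[2])
E
```

```text
t: 50.9
position: [0.5169, 0.0703, 0.0751]
ee_rot: [0.001, 0.052, 0.999, 0.003]
contact_force: [-20.2, 3.5, 97.5]
width: 0.0528
gripper_force: 109.6
pos [0.5169 0.0703 0.0751] phi -0.104 -> shift [0.006 0.002 0.055] turn -0.001 j7 1.6 w 0.0528 t 50.9
```

It jammed. I'll back off at once and look.

```bash
python3 -m crank '[[[0.008,0,-0.1],0,0.8],[[0.008,0,-0.1],0,0.8],[[0.008,0,-0.1],0,0.8]]' 80
python3 - <<'E'
from look import *
v=[ 0.5334,.1675,-.1028]
rows([*inworld(v,[-.0075,-.098]),.082],v[2])
im=viewer.get_image('top');sc=viewer.get_image('scene')
o=np.zeros((600,800,3),np.uint8)
o[:500,:400]=cv2.resize(im[180:260,200:264],(400,500),interpolation=3)
o[:500,400:]=cv2.resize(sc[235:335,210:290],(400,500),interpolation=3)
cv2.imwrite('pics/c12.png',o[:,:,::-1])
E
```

```text
t: 51.28
position: [0.514, 0.0704, 0.0839]
ee_rot: [-0.001, 0.051, 0.999, -0.0]
contact_force: [0.4, -0.3, -3.3]
width: 0.0529
gripper_force: 92.3
pos [0.514  0.0704 0.0839] phi -0.103 -> shift [-0.009  0.003  0.01 ] turn 0.0 j7 1.58 w 0.0529 t 51.3
```

View pics/c12.png

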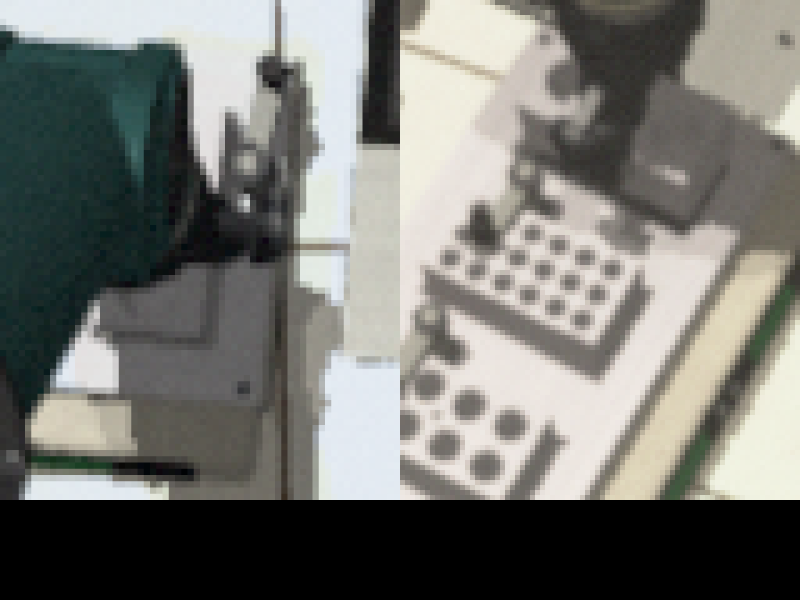

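```bash
python3 - <<'E'
from look import *
g=lambda L:[(a/6.25+200,b/6.25+180) for a,b in L]
s=telemetry.read_state();ph=-.1;R=np.array([[np.cos(ph),np.sin(ph)],[-np.sin(ph),np.cos(ph)]])
for z in(.114,.066):
  c=onz('top',g([(209,333)])[0],z)[:2];print(z,'front right rel tcp',R@(c-s['position'][:2]),'shaker',R@(c-[.5334,.1675]))
im=viewer.get_image('top')
a=im[180:260,200:264].astype(float);a=np.clip((a-20)*2.2,0,255).astype(np.uint8)
cv2.imwrite('pics/c13.png',cv2.resize(a,(480,600),interpolation=cv2.INTER_CUBIC)[:,:,::-1])
E
```

```text
0.114 front right rel tcp [-0.0461604  -0.03104479] shaker [-0.05591367 -0.12955999]
0.066 front right rel tcp [-0.04232482 -0.02599035] shaker [-0.0520781  -0.12450555]
```

View pics/c13.png

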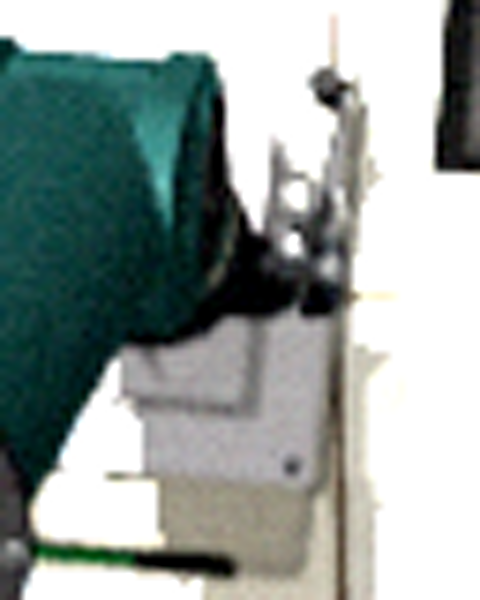

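```bash
python3 -m crank '[[[-0.008,0.01,0],0,0.8],[[-0.008,0.01,0.01],0,0.8],[[-0.008,0.01,0.02],0,0.8],[[-0.008,0.01,0.03],0,0.8],[[-0.008,0.01,0.035],0,0.8],[[-0.008,0.01,0.035],0,0.8]]' 80
```

```text
t: 52.18
position: [0.5166, 0.0725, 0.0779]
ee_rot: [-0.0, 0.051, 0.999, -0.0]
contact_force: [-0.2, -0.3, -3.6]
width: 0.0528
gripper_force: 92.3
```

```bash
python3 -m crank '[[[0,0,0.006],0,0.8],[[0,0,0.012],0,0.8],[[0,0,0.012],0,0.8]]' 80
```

```text
t: 52.55
position: [0.5167, 0.0725, 0.0755]
ee_rot: [0.0, 0.051, 0.999, 0.0]
contact_force: [0.3, 0.1, -2.7]
width: 0.0527
gripper_force: 92.4
```

```bash
python3 -m crank '[[[0,0,0.006],0,0.8],[[0,0,0.012],0,0.8],[[0,0,0.012],0,0.8]]' 80
```

```text
t: 52.92
position: [0.5167, 0.0728, 0.073]
ee_rot: [0.0, 0.051, 0.999, 0.0]
contact_force: [0.9, 0.3, -3.5]
width: 0.0529
gripper_force: 92.1
```

```bash
python3 -m crank '[[[0,0,0.01],0,0.8],[[0,0,0.02],0,0.8],[[0,0,0.03],0,0.8],[[0,0,0.03],0,0.8]]' 80
```

```text
t: 53.42
position: [0.5167, 0.0727, 0.0669]
ee_rot: [-0.0, 0.051, 0.999, 0.0]
contact_force: [1.1, 0.8, -5.1]
width: 0.053
gripper_force: 92.0
```

```bash
python3 -m crank '[[[0,0,0.007],0,0.8],[[0,0,0.014],0,0.8],[[0,0,0.014],0,0.8]]' 80
```

```text
t: 53.8
position: [0.5167, 0.0727, 0.0642]
ee_rot: [0.0, 0.051, 0.999, 0.0]
contact_force: [1.0, 2.3, -3.6]
width: 0.053
gripper_force: 92.0
```

```bash
python3 -m crank '[[[0,0,0],0,-0.2],[[0,0,0],0,-0.5],[[0,0,0],0,-0.5],[[0,0,-0.2],0,-0.5],[[0,0,-0.5],0,0.2],[[0,0,-0.55],0,0.3],[[0.3,0,-0.55],0,0.3],[[0.5,0,-0.55],0,0.3]]' 20
python3 - <<'E'
from look import *
im=viewer.get_image('top');sc=viewer.get_image('scene')
o=np.zeros((600,800,3),np.uint8)
o[:500,:400]=cv2.resize(im[180:260,200:264],(400,500),interpolation=3)
o[:500,400:]=cv2.resize(sc[235:335,210:290],(400,500),interpolation=3)
cv2.imwrite('pics/c14.png',o[:,:,::-1])
v=[ 0.5334,.1675,-.1028]
swing(v,1,1.76,[1.58,1.4,1.22,1.04,.86])
E
```

```text
t: 54.8
position: [0.4141, 0.0823, 0.1739]
ee_rot: [-0.001, 0.052, 0.999, -0.0]
contact_force: [-0.0, -0.6, -0.2]
width: 0.0299
gripper_force: 0.0
above
pos [0.41   0.082  0.1732] phi -0.101 -> shift [-0.926 -0.254  0.008] turn 0.121 j7 1.43 w 0.0304 t 54.9
down
pos [0.41   0.082  0.1732] phi -0.101 -> shift [-0.928 -0.254  0.323] turn 0.121 j7 1.43 w 0.0304 t 54.9
1.58 [0.004 0.039] turn -0.115
1.4 [0.014 0.078] turn -0.229
1.22 [0.031 0.113] turn -0.344
1.04 [0.055 0.145] turn -0.458
0.86 [0.083 0.172] turn -0.573
```

View pics/c14.png

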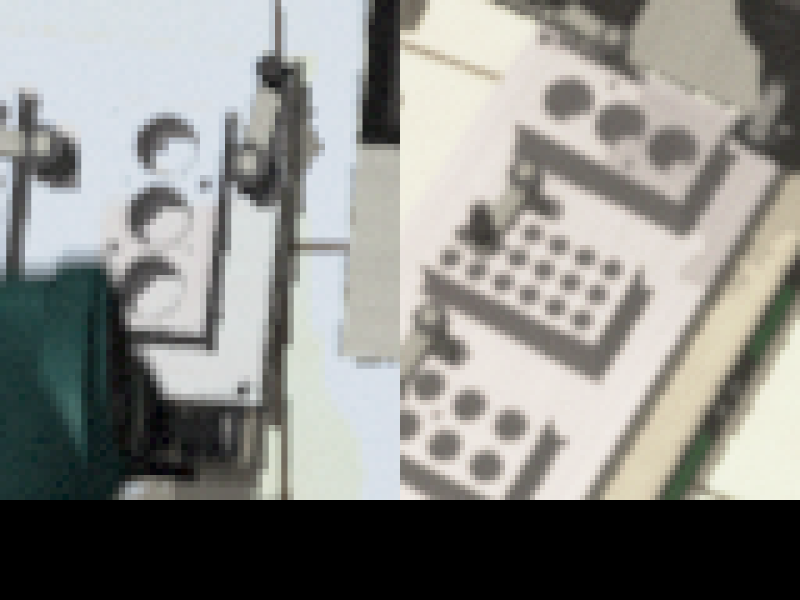

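Block_3 sits level in well_1, with the same shadow gaps as the other two. I've now viewed 16 pictures, two over the allowed 14, so I won't view any more and the remaining checks will be numeric. Now I'll close lever_1.

```bash
python3 -m crank '[[[-0.3,-0.08,0],0.06,0.3],[[-0.6,-0.17,0],0.121,0.3],[[-0.92,-0.254,0],0.121,0.3],[[-0.92,-0.254,0.01],0.121,0.3],[[-0.92,-0.254,0.17],0.121,0.3],[[-0.92,-0.254,0.31],0.121,0.3],[[-0.92,-0.254,0.31],0.121,0.48],[[-0.92,-0.254,0.31],0.121,0.48]]' 20
python3 -m crank '[[[0.004,0.039,0],-0.115,0.48],[[0.014,0.078,0],-0.229,0.48],[[0.031,0.113,0],-0.344,0.48],[[0.055,0.145,0],-0.458,0.48],[[0.083,0.172,0],-0.573,0.48],[[0.083,0.172,0],-0.573,0.48]]'
python3 - <<'E'
from look import *
v=[ 0.5334,.1675,-.1028]
p,_=arc(v,1,.86);rows([*p,.107])
E
```

```text
t: 55.9
position: [0.595, 0.0133, 0.1128]
ee_rot: [0.0, 0.146, 0.989, 0.0]
contact_force: [-0.3, -0.5, 0.1]
width: 0.0224
gripper_force: 0.0
t: 56.65
position: [0.5899, 0.0514, 0.1138]
ee_rot: [0.001, -0.298, 0.954, -0.0]
contact_force: [-0.4, -0.3, 0.0]
width: 0.0222
gripper_force: 0.0
pos [0.5899 0.0514 0.1138] phi 0.606 -> shift [0.031 0.016 0.034] turn 0 j7 2.12 w 0.0222 t 56.6
```

```bash
python3 -m crank '[[[0.031,0.012,0.02],0,0.48],[[0.037,0.045,0.03],-0.115,0.48],[[0.048,0.084,0.03],-0.229,0.48],[[0.065,0.12,0.03],-0.344,0.48],[[0.089,0.155,0.03],-0.44,0.48],[[0.116,0.183,0.03],-0.44,0.48],[[0.123,0.19,0.03],-0.44,0.48],[[0.127,0.195,0.03],-0.44,0.48]]'
python3 - <<'E'
from look import *
v=[ 0.5334,.1675,-.1028]
p,_=arc(v,1,0);rows([*p,.107])
E
```

```text
t: 57.65
position: [0.5481, 0.0683, 0.1067]
ee_rot: [0.002, -0.604, 0.797, -0.001]
contact_force: [6.3, -0.4, -3.0]
width: 0.0221
gripper_force: 3.1
pos [0.5481 0.0683 0.1067] phi 1.296 -> shift [-0.009 -0.015 -0.002] turn 0 j7 2.57 w 0.0221 t 57.6
```

Same 6 N at the stop as lever_2. I'll withdraw clear of everything and check the levers numerically.

```bash
python3 -m crank '[[[0,-0.015,0],0,0.2],[[0,-0.015,-0.2],0,0.2],[[0.1,0.1,-0.6],0.12,0.2],[[0.4,0.4,-0.6],0.24,0],[[0.7,0.5,-0.6],0.36,0],[[1,0.55,-0.6],0.48,0],[[1,0.55,-0.6],0.6,0],[[1,0.55,-0.6],0.7,0]]'
python3 -m crank '[[[0.1,-0.3,-0.2],0,0],[[0.2,-0.6,-0.3],0,0],[[0.2,-0.9,-0.3],0,0],[[0.2,-1,-0.3],0,0],[[0.2,-1,-0.3],0,0]]'
python3 - <<'E'
from look import *
im=viewer.get_image('top');sc=viewer.get_image('scene')
v=[ 0.5334,.1675,-.1028]
# dark knob tops: centroid of darkest pixels near the predicted shut knob, per camera; compare with the prediction
for i in(1,2,3):
    best=[]
    for th in np.arange(-.3,1.8,.1):
        p,_=arc(v,i,th);best.append((round(th,1),*[round(float(cv2.getRectSubPix(cv2.cvtColor(I,cv2.COLOR_RGB2GRAY),(3,3),tuple(map(float,proj(n,[*p,.122])))).mean())) for n,I in(('top',im),('scene',sc))]))
    print(i,[b for b in best if b[1]<95 or b[2]<75])
for r in both('lever_1_knob',.2): print('knob',*r)
for i in(1,2,3): print(arc(v,i,0)[0])
for l in('block_1_mid','block_2_mid','block_3_mid'):
    for r in both(l): print(l,*r)
print([inworld(v,[0,y]) for y in(-.098,0,.098)])
print(telemetry.read_state()['position'])
E
```

```text
t: 58.65
position: [0.3825, -0.0962, 0.226]
ee_rot: [-0.002, -0.093, 0.996, 0.001]
contact_force: [1.0, -0.3, 0.2]
width: 0.0426
gripper_force: 0.0
t: 59.28
position: [0.3854, -0.3004, 0.2861]
ee_rot: [-0.001, -0.097, 0.995, 0.0]
contact_force: [-0.1, 0.9, -0.0]
width: 0.043
gripper_force: 0.0
1 [(np.float64(-0.2), 94, 134), (np.float64(-0.1), 55, 121), (np.float64(0.0), 58, 96), (np.float64(0.1), 65, 96), (np.float64(0.2), 78, 140), (np.float64(1.4), 219, 57), (np.float64(1.5), 220, 53), (np.float64(1.6), 216, 53), (np.float64(1.7), 189, 52)]
2 [(np.float64(-0.1), 59, 129), (np.float64(0.0), 54, 102), (np.float64(0.1), 69, 78)]
3 [(np.float64(-0.1), 81, 121), (np.float64(0.0), 51, 102), (np.float64(0.1), 55, 80), (np.float64(0.2), 81, 92)]
knob [0.5531 0.0717 0.1131] 0.0119 0.51 0.62 [224.3 205.6]
[0.55140075 0.06913348]
[0.56145742 0.16661611]
[0.57151408 0.26409874]
block_1_mid [0.5352 0.1717 0.0773] 0.0042 0.83 0.77 [191.8 211.4]
block_2_mid [0.5545 0.2674 0.0747] 0.0044 0.58 0.6 [160.6 207.3]
block_3_mid [0.5209 0.0744 0.0812] 0.007 0.64 0.98 [224.5 217. ]
block_3_mid [0.4833 0.0448 0.3238] 0.0077 0.46 0.98 [224.5 217. ]
[array([0.52334333, 0.07001737]), array([0.5334, 0.1675]), array([0.54345667, 0.26498263])]
[ 0.3865729  -0.29771745  0.28635221]
```

```bash
python3 -c "
from station import manip
print(manip.finish_job())"
```

```text
the job is handed in; nothing more can be done
None
```

The job is handed in at about 60 s: all three blocks are tipped, seated bores up in wells of their own and locked, with levers shut by the last numeric check; I turned and shifted the shaker a few centimetres with my first lever grip, one jammed placing of block_3 peaked at about 97 N, and I viewed 16 pictures, two over the 14 allowed.

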